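Weed out loose hinge blocks and send the sound ones under the microscope

TASK

Find out which of the hinge blocks on the black mat have a loose pivot by gently rocking their levers back and forth; stand the loose ones in the reject tray on the right and the sound ones on the plate of the pulled-out stage on the left. When every block is in its place, push the stage fully home under the microscope with whatever blocks stand on it. Treat the blocks gently: lift them by the housing, never force or squeeze a lever, put them down upright and softly, without dropping them, and leave the other things on the bench alone.

Things in the scene. Friction and masses are not known exactly. Their poses are not given: they have to be found in the camera images.
- block_a_center (a point): centre of hinge block a, 15 mm above its underside (half-way up the housing). Grey metal fork-shaped housing 60 mm (own x) by 44 mm (own y) by 30 mm high, 0.46 kg, loose: a floor and two 12 mm thick side walls along x (grip across these, 44 mm), a lever standing between them. All blocks look alike; some may be absent
- block_a_lever (a joint): lever of block a, rad: 0 upright, + leans to own +x. Axis along own y, 18 mm above the underside; ends in a black cross bar of 12 mm dia. and 14 mm length, centred 56 mm up (top 62). Sound: rocks at most 0.03 either way. Loose: about 0.18 either way at 0.5 N, stays where left. 2.5 N at the bar starts to tip or slide the block. Over 15 N on the lever harms it
- block_b_center (a point): centre of hinge block b, 15 mm above its underside (half-way up the housing). Grey metal fork-shaped housing 60 mm (own x) by 44 mm (own y) by 30 mm high, 0.46 kg, loose: a floor and two 12 mm thick side walls along x (grip across these, 44 mm), a lever standing between them. All blocks look alike; some may be absent
- block_b_lever (a joint): lever of block b, rad: 0 upright, + leans to own +x. Axis along own y, 18 mm above the underside; ends in a black cross bar of 12 mm dia. and 14 mm length, centred 56 mm up (top 62). Sound: rocks at most 0.03 either way. Loose: about 0.18 either way at 0.5 N, stays where left. 2.5 N at the bar starts to tip or slide the block. Over 15 N on the lever harms it
- block_c_center (a point): centre of hinge block c, 15 mm above its underside (half-way up the housing). Grey metal fork-shaped housing 60 mm (own x) by 44 mm (own y) by 30 mm high, 0.46 kg, loose: a floor and two 12 mm thick side walls along x (grip across these, 44 mm), a lever standing between them. All blocks look alike; some may be absent
- block_c_lever (a joint): lever of block c, rad: 0 upright, + leans to own +x. Axis along own y, 18 mm above the underside; ends in a black cross bar of 12 mm dia. and 14 mm length, centred 56 mm up (top 62). Sound: rocks at most 0.03 either way. Loose: about 0.18 either way at 0.5 N, stays where left. 2.5 N at the bar starts to tip or slide the block. Over 15 N on the lever harms it
- block_d_center (a point): centre of hinge block d, 15 mm above its underside (half-way up the housing). Grey metal fork-shaped housing 60 mm (own x) by 44 mm (own y) by 30 mm high, 0.46 kg, loose: a floor and two 12 mm thick side walls along x (grip across these, 44 mm), a lever standing between them. All blocks look alike; some may be absent
- block_d_lever (a joint): lever of block d, rad: 0 upright, + leans to own +x. Axis along own y, 18 mm above the underside; ends in a black cross bar of 12 mm dia. and 14 mm length, centred 56 mm up (top 62). Sound: rocks at most 0.03 either way. Loose: about 0.18 either way at 0.5 N, stays where left. 2.5 N at the bar starts to tip or slide the block. Over 15 N on the lever harms it
- block_e_center (a point): centre of hinge block e, 15 mm above its underside (half-way up the housing). Grey metal fork-shaped housing 60 mm (own x) by 44 mm (own y) by 30 mm high, 0.46 kg, loose: a floor and two 12 mm thick side walls along x (grip across these, 44 mm), a lever standing between them. All blocks look alike; some may be absent
- block_e_lever (a joint): lever of block e, rad: 0 upright, + leans to own +x. Axis along own y, 18 mm above the underside; ends in a black cross bar of 12 mm dia. and 14 mm length, centred 56 mm up (top 62). Sound: rocks at most 0.03 either way. Loose: about 0.18 either way at 0.5 N, stays where left. 2.5 N at the bar starts to tip or slide the block. Over 15 N on the lever harms it
- stage_center (a point): centre of the top face of the sliding stage's plate, a grey painted plate 320 mm (own x) by 136 mm (own y) with a rim 3 mm high and 3 mm thick, top face 24 mm above the table, on two dark rails at the left of the mat; moves with the stage. It slides along its own +y, away from the mat, under the microscope. Its x and y axes are those of the rails
- stage_tab (a point): centre of the upright push tab of the stage: bare metal, 50 mm along the stage's x, 8 mm thick along its y, its top 62 mm above the table, this point 40 mm above the table and 98 mm from the plate's centre towards the mat side (stage's -y)
- stage (a joint): travel of the sliding stage, m: 0 = pulled out towards the mat (as found), 0.08 = fully home under the microscope (stop); about 3 N of friction, stays where it is left
- reject_center (a point): centre of the inner floor (4 mm above the table) of the reject tray, a fixed shallow bare-steel tray 290 mm (own x) by 150 mm (own y), wall 3 mm thick, rim 6 mm above the floor, at the right of the mat
- lens_tin: closed round steel tin, 52 mm across, 20 mm high; bystander, origin at the centre of its underside
- lens_blank: glass lens blank, 40 mm across, 13 mm high; bystander, origin at the centre of its underside

How it is judged (in metres and radians):
On the way:
1. every sound block stands released on the stage plate and every loose one in the reject tray, the stage still pulled out (less than 30 mm in) (((value of joint block_a_bush above -0.0018 m and (x of block_a_center in the frame of stage_center between -0.13 and 0.13 m and y of block_a_center in the frame of stage_center between -0.052 and 0.052 m and z of block_a_center in the frame of stage_center between 0.01 and 0.021 m and angle between block_a_center's own z axis and vertical below 0.12 rad)) or (value of joint block_a_bush below -0.0002 m and (x of block_a_center in the frame of reject_center between -0.118 and 0.118 m and y of block_a_center in the frame of reject_center between -0.058 and 0.058 m and z of block_a_center in the frame of reject_center between 0.01 and 0.021 m and angle between block_a_center's own z axis and vertical below 0.12 rad))) and ((value of joint block_b_bush above -0.0018 m and (x of block_b_center in the frame of stage_center between -0.13 and 0.13 m and y of block_b_center in the frame of stage_center between -0.052 and 0.052 m and z of block_b_center in the frame of stage_center between 0.01 and 0.021 m and angle between block_b_center's own z axis and vertical below 0.12 rad)) or (value of joint block_b_bush below -0.0002 m and (x of block_b_center in the frame of reject_center between -0.118 and 0.118 m and y of block_b_center in the frame of reject_center between -0.058 and 0.058 m and z of block_b_center in the frame of reject_center between 0.01 and 0.021 m and angle between block_b_center's own z axis and vertical below 0.12 rad))) and ((value of joint block_c_bush above -0.0018 m and (x of block_c_center in the frame of stage_center between -0.13 and 0.13 m and y of block_c_center in the frame of stage_center between -0.052 and 0.052 m and z of block_c_center in the frame of stage_center between 0.01 and 0.021 m and angle between block_c_center's own z axis and vertical below 0.12 rad)) or (value of joint block_c_bush below -0.0002 m and (x of block_c_center in the frame of reject_center between -0.118 and 0.118 m and y of block_c_center in the frame of reject_center between -0.058 and 0.058 m and z of block_c_center in the frame of reject_center between 0.01 and 0.021 m and angle between block_c_center's own z axis and vertical below 0.12 rad))) and ((value of joint block_d_bush above -0.0018 m and (x of block_d_center in the frame of stage_center between -0.13 and 0.13 m and y of block_d_center in the frame of stage_center between -0.052 and 0.052 m and z of block_d_center in the frame of stage_center between 0.01 and 0.021 m and angle between block_d_center's own z axis and vertical below 0.12 rad)) or (value of joint block_d_bush below -0.0002 m and (x of block_d_center in the frame of reject_center between -0.118 and 0.118 m and y of block_d_center in the frame of reject_center between -0.058 and 0.058 m and z of block_d_center in the frame of reject_center between 0.01 and 0.021 m and angle between block_d_center's own z axis and vertical below 0.12 rad))) and ((value of joint block_e_bush above -0.0018 m and (x of block_e_center in the frame of stage_center between -0.13 and 0.13 m and y of block_e_center in the frame of stage_center between -0.052 and 0.052 m and z of block_e_center in the frame of stage_center between 0.01 and 0.021 m and angle between block_e_center's own z axis and vertical below 0.12 rad)) or (value of joint block_e_bush below -0.0002 m and (x of block_e_center in the frame of reject_center between -0.118 and 0.118 m and y of block_e_center in the frame of reject_center between -0.058 and 0.058 m and z of block_e_center in the frame of reject_center between 0.01 and 0.021 m and angle between block_e_center's own z axis and vertical below 0.12 rad))) and value of joint stage below 0.03 m and contact force between the fingers and block_a below 0.1 N and contact force between the fingers and block_b below 0.1 N and contact force between the fingers and block_c below 0.1 N and contact force between the fingers and block_d below 0.1 N and contact force between the fingers and block_e below 0.1 N), for 0.2 s.
At the end, for the whole second after the job is handed in: Sound blocks stand upright (0.12 rad) on the stage plate (centre within 130 mm along, 52 mm across of its centre), loose ones in the reject tray (within 118 mm along, 58 mm across of its centre), all at rest; the stage is home (at least 74 of its 80 mm) (((value of joint block_a_bush above -0.0018 m and (x of block_a_center in the frame of stage_center between -0.13 and 0.13 m and y of block_a_center in the frame of stage_center between -0.052 and 0.052 m and z of block_a_center in the frame of stage_center between 0.01 and 0.021 m and angle between block_a_center's own z axis and vertical below 0.12 rad)) or (value of joint block_a_bush below -0.0002 m and (x of block_a_center in the frame of reject_center between -0.118 and 0.118 m and y of block_a_center in the frame of reject_center between -0.058 and 0.058 m and z of block_a_center in the frame of reject_center between 0.01 and 0.021 m and angle between block_a_center's own z axis and vertical below 0.12 rad))) and ((value of joint block_b_bush above -0.0018 m and (x of block_b_center in the frame of stage_center between -0.13 and 0.13 m and y of block_b_center in the frame of stage_center between -0.052 and 0.052 m and z of block_b_center in the frame of stage_center between 0.01 and 0.021 m and angle between block_b_center's own z axis and vertical below 0.12 rad)) or (value of joint block_b_bush below -0.0002 m and (x of block_b_center in the frame of reject_center between -0.118 and 0.118 m and y of block_b_center in the frame of reject_center between -0.058 and 0.058 m and z of block_b_center in the frame of reject_center between 0.01 and 0.021 m and angle between block_b_center's own z axis and vertical below 0.12 rad))) and ((value of joint block_c_bush above -0.0018 m and (x of block_c_center in the frame of stage_center between -0.13 and 0.13 m and y of block_c_center in the frame of stage_center between -0.052 and 0.052 m and z of block_c_center in the frame of stage_center between 0.01 and 0.021 m and angle between block_c_center's own z axis and vertical below 0.12 rad)) or (value of joint block_c_bush below -0.0002 m and (x of block_c_center in the frame of reject_center between -0.118 and 0.118 m and y of block_c_center in the frame of reject_center between -0.058 and 0.058 m and z of block_c_center in the frame of reject_center between 0.01 and 0.021 m and angle between block_c_center's own z axis and vertical below 0.12 rad))) and ((value of joint block_d_bush above -0.0018 m and (x of block_d_center in the frame of stage_center between -0.13 and 0.13 m and y of block_d_center in the frame of stage_center between -0.052 and 0.052 m and z of block_d_center in the frame of stage_center between 0.01 and 0.021 m and angle between block_d_center's own z axis and vertical below 0.12 rad)) or (value of joint block_d_bush below -0.0002 m and (x of block_d_center in the frame of reject_center between -0.118 and 0.118 m and y of block_d_center in the frame of reject_center between -0.058 and 0.058 m and z of block_d_center in the frame of reject_center between 0.01 and 0.021 m and angle between block_d_center's own z axis and vertical below 0.12 rad))) and ((value of joint block_e_bush above -0.0018 m and (x of block_e_center in the frame of stage_center between -0.13 and 0.13 m and y of block_e_center in the frame of stage_center between -0.052 and 0.052 m and z of block_e_center in the frame of stage_center between 0.01 and 0.021 m and angle between block_e_center's own z axis and vertical below 0.12 rad)) or (value of joint block_e_bush below -0.0002 m and (x of block_e_center in the frame of reject_center between -0.118 and 0.118 m and y of block_e_center in the frame of reject_center between -0.058 and 0.058 m and z of block_e_center in the frame of reject_center between 0.01 and 0.021 m and angle between block_e_center's own z axis and vertical below 0.12 rad))) and linear speed of each of block_a, block_b, block_c, block_d, block_e below 0.02 m/s and value of joint stage above 0.074 m); the robot touches nothing.
It fails at once if a lever pushed or squeezed with more than 15 N (contact force between the fingers and block_a_lever above 15 N or contact force between the fingers and block_b_lever above 15 N or contact force between the fingers and block_c_lever above 15 N or contact force between the fingers and block_d_lever above 15 N or contact force between the fingers and block_e_lever above 15 N).
It fails at once if a block dropped from a height: moving faster than 0.6 m/s under the gripper with the fingers off it (a fall of about 20 mm) ((horizontal distance between the grasp point and block_a_center below 0.08 m and contact force between the fingers and block_a below 0.1 N and linear speed of block_a above 0.6 m/s) or (horizontal distance between the grasp point and block_b_center below 0.08 m and contact force between the fingers and block_b below 0.1 N and linear speed of block_b above 0.6 m/s) or (horizontal distance between the grasp point and block_c_center below 0.08 m and contact force between the fingers and block_c below 0.1 N and linear speed of block_c above 0.6 m/s) or (horizontal distance between the grasp point and block_d_center below 0.08 m and contact force between the fingers and block_d below 0.1 N and linear speed of block_d above 0.6 m/s) or (horizontal distance between the grasp point and block_e_center below 0.08 m and contact force between the fingers and block_e below 0.1 N and linear speed of block_e above 0.6 m/s)).
It fails at once if a block tipped over (more than 0.7 rad) (angle between any of block_a_center, block_b_center, block_c_center, block_d_center, block_e_center's own z axis and vertical above 0.7 rad).
It fails at once if another thing on the bench moved by more than 60 mm (distance of any of lens_tin, lens_blank, dish, dropper, wipes, ring_tin, driver from where it was at the start of the episode above 0.06 m).
Of block_a, block_b, block_c, block_d, block_e only 3 to 4 are there at a start; the rules pass over those that are not, and their reading is None.
At some moment in a run one of block_a, block_b, block_c, block_d, block_e may be knocked a few centimetres aside while the robot is not near it.
It also fails if it takes over 210 s, if anything falls off the work surface, if the arm or the gripper's body presses on something with over 40 N, if the wrist force passes 120 N, or if a joint passes its speed limit or range.

ROBOT

A 6-joint arm with a two-finger parallel gripper is mounted at the origin on the work surface. World frame = base frame: x ahead of the robot, y to its left, z up, the work surface at z = 0. Lengths are in m, angles in degrees, forces in N, time in s.
With the tool pointing down it reaches from about 0.4 to 0.825 m from the base axis. Payload 7 kg.
Tool frame: the origin (TCP) lies at the very end of the fingers, on their centre line; the grasp point (between the pads) lies r.grip_depth behind it (r.grip_depth is the distance from the TCP to the grasp point, in m); z points along the fingers, y is the direction in which the jaws open and shut (so a half turn about z gives the same grasp; the last joint's range is limited). The gripper opens to 88 mm and grips with 3 to 60 N. Pads are 19 mm wide; open, the fingers measure 130 mm over their backs; the gripper's body (78 mm by 193 mm) begins 47 mm behind the grasp point.
Start: joints at [88.642, 20.546, 0.682, 0, -70.136, -16.507], TCP at [0.207, 0.642, 0.199] pointing down, gripper open.
Joint ranges: [-176.03, 176.03], [-82.01, 121.73], [-58.28, 71.71], [-173.87, 95.51], [-174.79, -0.11], [-173.66, 173.66]. Speed limits (degrees/s): [136.94, 136.94, 172.46, 180, 180, 180].

INTERFACE

Orientations are given as [roll, pitch, yaw] about the fixed x, y, z axes, in that order (R = Rz(yaw) Ry(pitch) Rx(roll)).
In Python, from plant import r gives the robot as it stands. The module is installed in compiled form; this text tells all that it offers.
- The arm moves only by the tool step_arm, never from a script. Its argument "increments" is a list of rows, each a list of 3 entries, a list of its own where there are three numbers: the shift along the tool's x, y, z in m, then the turn, a rotation vector about the tool's x, y, z in rad, then the closure, from 0 (fully open) to 1 (shut). In form: [[[x, y, z], [wx, wy, wz], grip], ...]. A call has 1 to 10 rows; each row is the pose to reach, as a shift and turn from the pose commanded when the call began, along the tool's axes at that moment; what a row does not reach only later rows make up. A row lasts 1/10 s, in which the tool goes at most 50 mm and 8.59 degrees, less where a joint would pass 70% of its speed; a pose out of reach is approached as far as the arm can. A call with a gripper value outside its range is refused whole. The fingers move at their own pace and stop on an object; "force" is the grip in N (left out, the last holds). Time passes only in rows, so rows that repeat a pose let the fingers close. It gives the time, the measured TCP pose, the force and the opening at its end, in the units of the state.
- r.get_state(): the state, without advancing time (a new reading comes with each control period).
- r.capture(name): name is "scene" or "top" or "wrist"; returns a dict with "color" (384x512x3 uint8, red, green, blue), "intrinsics" (3x3 intrinsics, pixels), "rvec" (rotation vector, rad) and "tvec" (3), from world to camera coordinates, as OpenCV has them; the wrist camera has in their place "T_tool_cam" (4x4, takes a point from camera to tool coordinates, whose origin is the TCP and whose axes are the flange's). Camera axes: x right, y down, z forward; pixel columns grow to the right and rows downward; lengths in m; the calibration is good to about 2 mm. A picture is of the moment at which its call begins: read the wrist's pose just before it. There is no depth.
- r.close_job(): hands the job in, once; it reports no verdict.
The state is a dict: "time_s": time; "joints": joint angles; "qd": joint speeds; "joint_torque": joint torques, N m; "tcp_pos": TCP position; "eef_rot": TCP orientation; "contact_force": force on the tool from outside, world axes, zero at the start; "moment": the same for the moment, N m; "gripper_width": finger opening in m.
Only numpy, scipy, OpenCV 4.12 (cv2) and the standard library are available. Lean on these libraries where they do the work, as an engineer would, in place of code of your own. Each camera call takes 0.05 s, during which the arm holds its last target.

## Working session

There is one attempt and no reset: what is moved stays moved. The work goes in short steps, Python scripts to look and compute and a tool call to move; the robot and the scene stay as the last step left them, time stands still between calls to the robot, and variables do not carry over. Pictures are saved under pics/ and viewed, and the job is handed in when it is done.

Besides the shell and the picture viewer there is one more tool, called after "Request:" as name(argument=value, ...) on one line, values as JSON. step_arm: Moves the arm, as the interface text tells. Its arguments: {"type":"object","properties":{"increments":{"type":"array","items":{"type":"array"}},"force":{"type":"number"}},"required":["increments"]}

```bash
mkdir -p pics
python3 - <<'E'
from plant import r
import cv2
s=r.get_state()
print(s, r.grip_depth)
for n in ["scene","top","wrist"]:
    c=r.capture(n)
    cv2.imwrite(f"pics/{n}0.png",cv2.cvtColor(c["color"],cv2.COLOR_RGB2BGR))
    print(n,{k:v for k,v in c.items() if k!="color"})
E
```

```text
{'time_s': 0.0, 'joints': array([ 8.86422783e+01,  2.05918188e+01,  6.33025825e-01, -2.34600579e-02,
       -7.01354544e+01, -1.65074362e+01]), 'qd': array([-0.07006354, -0.14265687, -0.03781138, -0.1406834 , -0.09611913,
        0.06067449]), 'joint_torque': array([-3.94483031e-04, -5.82716274e+01,  2.93054366e+01,  6.99729323e+00,
        7.06183855e-03, -1.61405947e-04]), 'tcp_pos': array([0.20691186, 0.64192596, 0.19770221]), 'eef_rot': array([ 1.79903370e+02, -5.63774276e-03, -1.78731430e+01]), 'contact_force': array([ 0.31687179, -0.00790729,  0.04927363]), 'moment': array([-0.0206835 , -0.02355425, -0.00098134]), 'gripper_width': 0.08770053488300175} 0.0188
scene {'intrinsics': array([[411.16105858,   0.        , 246.21818895],
       [  0.        , 411.16105858, 178.66324803],
       [  0.        ,   0.        ,   1.        ]]), 'rvec': array([ 2.12441033,  1.25590301, -0.46178743]), 'tvec': array([-0.30301926, -0.33300019,  1.44641457])}
top {'intrinsics': array([[445.60544669,   0.        , 262.71218724],
       [  0.        , 445.60544669, 191.37984047],
       [  0.        ,   0.        ,   1.        ]]), 'rvec': array([ 2.21115957, -2.18016704,  0.11623214]), 'tvec': array([-0.02362124,  0.5793165 ,  1.00606517])}
wrist {'intrinsics': array([[321.53993131,   0.        , 258.65563883],
       [  0.        , 321.53993131, 188.31128449],
       [  0.        ,   0.        ,   1.        ]]), 'T_tool_cam': array([[-2.25205231e-04, -9.60079421e-01, -2.79727466e-01,
         7.45107078e-02],
       [ 9.99999972e-01, -1.96049681e-04, -1.32207112e-04,
        -3.90546259e-04],
       [ 7.20888464e-05, -2.79727488e-01,  9.60079438e-01,
        -1.86914455e-01],
       [ 0.00000000e+00,  0.00000000e+00,  0.00000000e+00,
         1.00000000e+00]])}
```

View pics/scene0.png

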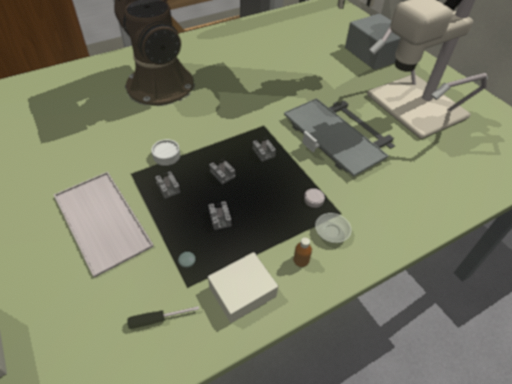

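View pics/top0.png

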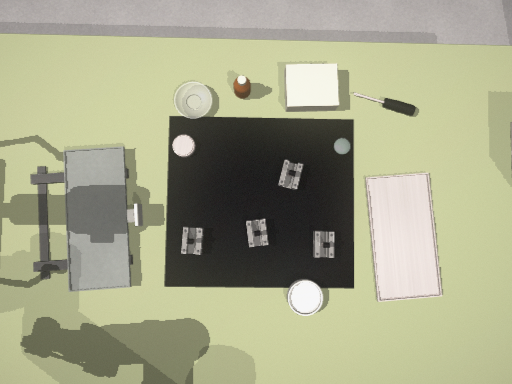

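View pics/wrist0.png

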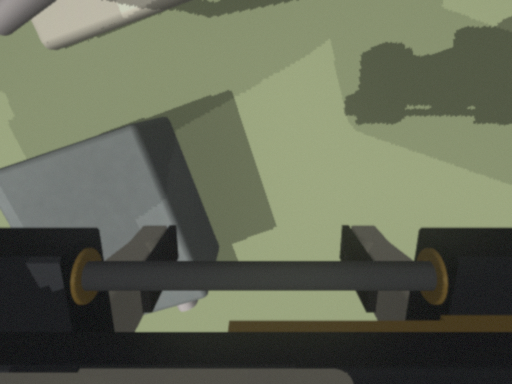

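```bash
cat > h.py <<'E'
from plant import r
import cv2, numpy as np
from scipy.spatial.transform import Rotation as Ro
def cap(n,save=None):
    s=r.get_state(); c=r.capture(n)
    im=cv2.cvtColor(c["color"],cv2.COLOR_RGB2BGR)
    K=c["intrinsics"]
    if n=="wrist":
        T=np.eye(4);T[:3,:3]=Ro.from_euler("xyz",s["eef_rot"],degrees=True).as_matrix();T[:3,3]=s["tcp_pos"]
        M=T@c["T_tool_cam"]; R=M[:3,:3]; o=M[:3,3]
    else:
        Rc,_=cv2.Rodrigues(c["rvec"]); R=Rc.T; o=-R@c["tvec"]
    if save: cv2.imwrite("pics/"+save,im)
    return im,K,R,o
def ray(K,R,o,p,z):
    d=R@(np.linalg.inv(K)@np.array([p[0],p[1],1.0])); return o+d*(z-o[2])/d[2]
def proj(K,R,o,X):
    v=K@(R.T@(np.asarray(X)-o)); return v[:2]/v[2]
def inc(target,yaw):
    """tool shift/turn to target TCP, tool down with yaw deg (roll 180), from measured"""
    s=r.get_state(); R0=Ro.from_euler("xyz",s["eef_rot"],degrees=True)
    R1=Ro.from_euler("xyz",[180,0,yaw],degrees=True)
    return R0.inv().apply(np.array(target)-s["tcp_pos"]).round(4),(R0.inv()*R1).as_rotvec().round(3)
E
python3 - <<'E'
from h import *
im,K,R,o=cap("top")
print(o)
cv2.imwrite("pics/topmat.png",cv2.resize(im[100:305,0:450],None,fx=1.75,fy=1.75,interpolation=cv2.INTER_CUBIC))
g=cv2.cvtColor(im,cv2.COLOR_BGR2GRAY); sub=np.zeros_like(g); sub[120:286,168:354]=255
m=((g>45)&(sub>0)).astype(np.uint8)*255
m=cv2.morphologyEx(m,cv2.MORPH_CLOSE,np.ones((7,7)))
cs,_=cv2.findContours(m,0,2)
for c in cs:
    if cv2.contourArea(c)<60: continue
    q=cv2.minAreaRect(c); b=cv2.boxPoints(q)
    W=np.array([ray(K,R,o,p,.03) for p in b])[:,:2]
    e1=W[1]-W[0];e2=W[2]-W[1]
    l=e1 if np.hypot(*e1)>np.hypot(*e2) else e2
    print(np.round(q[0],1),"W",W.mean(0).round(4),"len",np.hypot(*e1).round(4),np.hypot(*e2).round(4),"ang",np.degrees(np.arctan2(l[1],l[0])).round(1))
for n,P,z in [("stage",[(66,150),(124,148),(131,286),(71,290)],.027),("tray",[(366,178),(428,173),(441,296),(379,300)],.01),("tab",[(137,215)],.062),("mat",[(169,117),(355,119),(354,288),(166,287)],0)]:
    W=np.array([ray(K,R,o,p,z) for p in P]); print(n,W.round(3).tolist(),W.mean(0).round(3))
E
```

```text
[0.50016556 0.01350332 1.04784769]
[323.5 243.5] W [ 0.462  -0.1555] len 0.0482 0.0613 ang -180.0
[256.7 232.5] W [ 0.4851 -0.0029] len 0.0467 0.0622 ang -172.1
[290.3 174.2] W [ 0.6197 -0.0784] len 0.0647 0.0465 ang -13.4
[260.5 202.5] W [ 0.5561 -0.0118] len 0.3756 0.4294 ang -88.9
stage [[0.667, 0.436, 0.027], [0.674, 0.304, 0.027], [0.362, 0.277, 0.027], [0.352, 0.41, 0.027]] [0.514 0.357 0.027]
tray [[0.616, -0.259, 0.01], [0.63, -0.407, 0.01], [0.343, -0.433, 0.01], [0.333, -0.288, 0.01]] [ 0.481 -0.347  0.01 ]
tab [[0.52, 0.261, 0.062]] [0.52  0.261 0.062]
mat [[0.755, 0.209, 0.0], [0.759, -0.236, 0.0], [0.358, -0.232, 0.0], [0.357, 0.204, 0.0]] [ 0.557 -0.014  0.   ]
```

View pics/topmat.png

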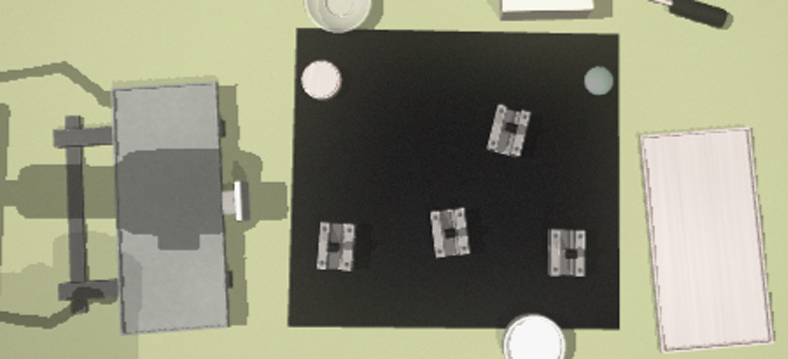

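Run:
```python
from h import *
im,K,R,o=cap("top")
g=cv2.cvtColor(im,cv2.COLOR_BGR2GRAY); sub=np.zeros_like(g); sub[124:282,174:348]=255
m=((g>45)&(sub>0)).astype(np.uint8)*255
m=cv2.morphologyEx(m,cv2.MORPH_CLOSE,np.ones((7,7)))
cs,_=cv2.findContours(m,0,2)
for c in cs:
    if cv2.contourArea(c)<60: continue
    q=cv2.minAreaRect(c); b=cv2.boxPoints(q)
    W=np.array([ray(K,R,o,p,.03) for p in b])[:,:2]
    e1=W[1]-W[0];e2=W[2]-W[1]
    l=e1 if np.hypot(*e1)>np.hypot(*e2) else e2
    print(np.round(q[0],1),"W",W.mean(0).round(4),"len",np.hypot(*e1).round(4),np.hypot(*e2).round(4),"ang",np.degrees(np.arctan2(l[1],l[0])).round(1))
big=cv2.resize(im[160:260,170:350],None,fx=4.4,fy=4.4,interpolation=cv2.INTER_CUBIC);cv2.imwrite("pics/mat2.png",big)
im,K,R,o=cap("scene"); print("scene cam",o)
for nm,p in [("obj",(405,66)),("head",(420,20))]:
    for z in (.1,.15,.2,.25,.3): print(nm,z,ray(K,R,o,p,z).round(3))
for p in [(370,97),(433,130),(466,110),(402,78)]: print("base",ray(K,R,o,p,.02).round(3))
cv2.imwrite("pics/scope.png",cv2.resize(im[0:180,250:512],None,fx=3,fy=3,interpolation=cv2.INTER_CUBIC))
```

```text
[323.5 243.5] W [ 0.462  -0.1555] len 0.0482 0.0613 ang -180.0
[256.7 232.5] W [ 0.4851 -0.0029] len 0.0467 0.0622 ang -172.1
[290.3 174.2] W [ 0.6197 -0.0784] len 0.0647 0.0465 ang -13.4
[260.5 202.5] W [ 0.5559 -0.0116] len 0.4013 0.3616 ang -88.9
scene cam [ 1.19972411 -0.33497247  0.86213712]
obj 0.1 [0.424 0.712 0.1  ]
obj 0.15 [0.475 0.643 0.15 ]
obj 0.2 [0.526 0.575 0.2  ]
obj 0.25 [0.577 0.506 0.25 ]
obj 0.3 [0.628 0.437 0.3  ]
head 0.1 [0.217 0.987 0.1  ]
head 0.15 [0.281 0.9   0.15 ]
head 0.2 [0.346 0.813 0.2  ]
head 0.25 [0.41  0.727 0.25 ]
head 0.3 [0.475 0.64  0.3  ]
base [0.426 0.585 0.02 ]
base [0.648 0.648 0.02 ]
base [0.628 0.817 0.02 ]
base [0.395 0.758 0.02 ]
```

View pics/scope.png

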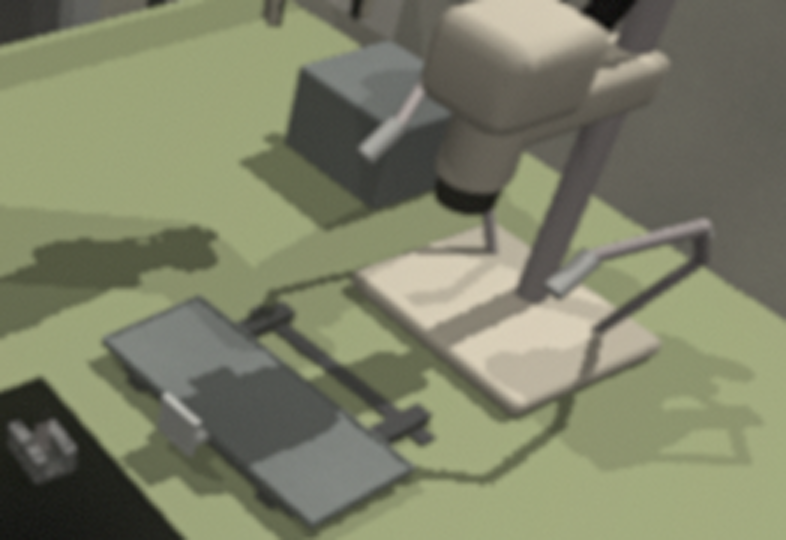

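View pics/mat2.png

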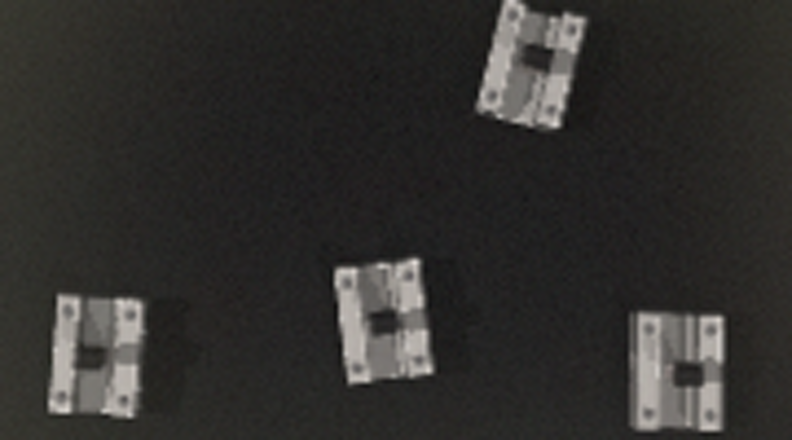

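```bash
cat >> h.py <<'E'
def blocks(im,K,R,o,roi=(124,282,174,348),z=.03,thr=70):
    g=cv2.cvtColor(im,cv2.COLOR_BGR2GRAY); sub=np.zeros_like(g); a,b,c,d=roi; sub[a:b,c:d]=255
    m=((g>thr)&(sub>0)).astype(np.uint8)*255
    m=cv2.morphologyEx(m,cv2.MORPH_CLOSE,np.ones((7,7)))
    for c in cv2.findContours(m,0,2)[0]:
        if cv2.contourArea(c)<150: continue
        q=cv2.minAreaRect(c)
        W=np.array([ray(K,R,o,p,z) for p in cv2.boxPoints(q)])[:,:2]
        e1=W[1]-W[0];e2=W[2]-W[1]; l=e1 if np.hypot(*e1)>np.hypot(*e2) else e2
        a=np.degrees(np.arctan2(l[1],l[0])); a=(a+90)%180-90
        print(np.round(q[0],1),"W",W.mean(0).round(4),"len",np.hypot(*e1).round(3),np.hypot(*e2).round(3),"ang",a.round(1))
E
python3 - <<'E'
from h import *
im,K,R,o=cap("top"); blocks(im,K,R,o)
print(inc((.467,.153,.13),-92))
E
```

```text
[323.5 244. ] W [ 0.4609 -0.1555] len 0.048 0.059 ang 0.0
[191.6 240.1] W [0.466  0.1443] len 0.061 0.046 ang -2.3
[256.7 232.4] W [ 0.4853 -0.0029] len 0.046 0.061 ang 7.9
[290.3 174.2] W [ 0.6197 -0.0784] len 0.064 0.045 ang -13.4
[340.5 146. ] W [ 0.6875 -0.1946] len 0.03 0.038 ang -0.1
[184.5 145. ] W [0.6832 0.166 ] len 0.048 0.051 ang 1.4
(array([0.3975, 0.3859, 0.0686]), array([ 0.   , -0.   ,  1.294]))
```

Request:
step_arm(increments=[[[0.1,0.1,0.0],[0,0,0.15],0],[[0.397,0.393,0.0],[0,0,1.29],0.3],[[0.397,0.393,0.0],[0,0,1.29],0.73],[[0.397,0.393,0.0],[0,0,1.29],0.73],[[0.397,0.393,0.0],[0,0,1.29],0.73],[[0.397,0.393,0.0],[0,0,1.29],0.73],[[0.397,0.393,0.0],[0,0,1.29],0.73],[[0.397,0.393,0.03],[0,0,1.29],0.73],[[0.397,0.393,0.06],[0,0,1.29],0.73],[[0.397,0.393,0.068],[0,0,1.29],0.73]])

```text
time_s: 1.35
tcp_pos: [0.4352, 0.2031, 0.1577]
eef_rot: [-179.9, 0.1, -91.9]
contact_force: [1.7, 0.3, -0.4]
gripper_width: 0.0249
```

```bash
cat > go.py <<'E'
import sys
from h import *
a=[float(v) for v in sys.argv[1:5]]
print(*[v.tolist() for v in inc(a[:3],a[3])])
E
python3 go.py .466 .145 .1 -93
```

```text
[0.0572, -0.0326, 0.0576] [-0.002, 0.002, 0.019]
```

Request:
step_arm(increments=[[[0.057,-0.033,0.03],[0,0,-0.02],0.73],[[0.057,-0.033,0.057],[0,0,-0.02],0.73],[[0.057,-0.033,0.057],[0,0,-0.02],0.73],[[0.057,-0.033,0.057],[0,0,-0.02],0.73]])

```text
time_s: 1.75
tcp_pos: [0.4655, 0.1459, 0.0999]
eef_rot: [180.0, -0.1, -90.7]
contact_force: [0.3, -0.1, 0.7]
gripper_width: 0.0234
```

```bash
python3 go.py .466 .145 .05 -93
python3 - <<'E'
from h import *
im,K,R,o=cap("wrist","w1.png")
print(proj(K,R,o,[.466,.145,.056]),r.get_state()["contact_force"],r.get_state()["tcp_pos"])
E
```

```text
[0.0009, -0.0005, 0.0499] [0.001, -0.001, 0.04]
[256.71883128 196.94743702] [1.23814591 1.12720203 1.16277917] [0.46605836 0.14701351 0.10084626]
```

View pics/w1.png

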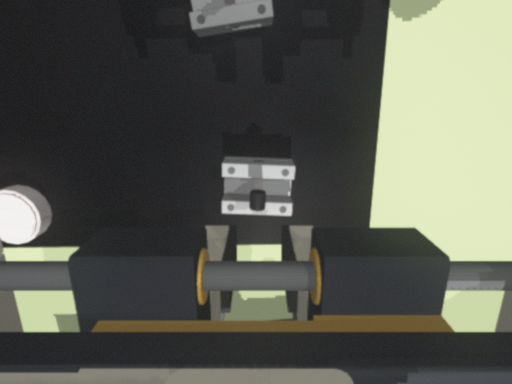

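Request:
step_arm(increments=[[[0.0,0,0.025],[0,0,0.04],0.73],[[0.0,0,0.049],[0,0,0.04],0.73],[[0.0,0,0.049],[0,0,0.04],0.73],[[0.0,0.003,0.049],[0,0,0.04],0.73],[[0,0.006,0.049],[0,0,0.04],0.73],[[0,0.008,0.049],[0,0,0.04],0.73],[[0,0.009,0.049],[0,0,0.04],0.73],[[0,0.009,0.049],[0,0,0.04],0.73]])

```text
time_s: 2.6
tcp_pos: [0.4566, 0.1469, 0.0517]
eef_rot: [-180.0, 0.0, -92.9]
contact_force: [0.0, -0.4, -0.0]
gripper_width: 0.0236
```

```bash
cat > look.py <<'E'
import sys
from h import *
f=[]
for i in range(int(sys.argv[2]) if len(sys.argv)>2 else 3):
    im,K,R,o=cap("wrist"); s=r.get_state(); f.append(np.r_[s["contact_force"],s["tcp_pos"]])
cv2.imwrite("pics/"+sys.argv[1],cv2.resize(im[100:384,128:384],None,fx=2.1,fy=2.1,interpolation=cv2.INTER_CUBIC))
print(np.mean(f,0).round(4),np.std(f,0).round(4),s["gripper_width"],s["eef_rot"])
E
python3 look.py w2.png
```

```text
[ 0.0471 -0.0844 -0.1644  0.4566  0.1468  0.0514] [3.831e-01 3.645e-01 4.116e-01 0.000e+00 1.000e-04 1.000e-04] 0.023915608362661305 [-1.79983241e+02  1.38351618e-02 -9.29238231e+01]
```

View pics/w2.png

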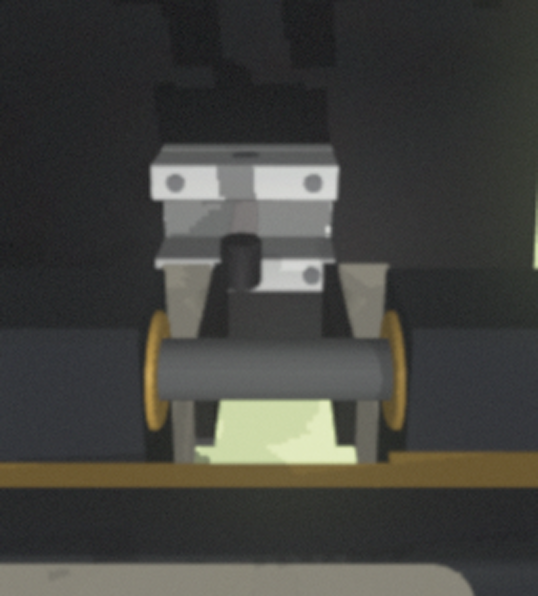

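Request:
step_arm(increments=[[[0,0.001,0],[0,0,0],0.73],[[0,0.002,0],[0,0,0],0.73],[[0,0.003,0],[0,0,0],0.73],[[0,0.003,0],[0,0,0],0.73]])

```text
time_s: 3.15
tcp_pos: [0.4533, 0.1467, 0.051]
eef_rot: [180.0, -0.0, -92.9]
contact_force: [0.3, 0.2, -0.7]
gripper_width: 0.0237
```

```bash
python3 look.py w3.png
```

```text
[-4.568e-01 -6.502e-01 -5.000e-04  4.535e-01  1.468e-01  5.100e-02] [0.0691 0.5351 0.2482 0.     0.     0.    ] 0.023304771714447687 [ 1.79999785e+02 -3.45932396e-03 -9.29189001e+01]
```

View pics/w3.png

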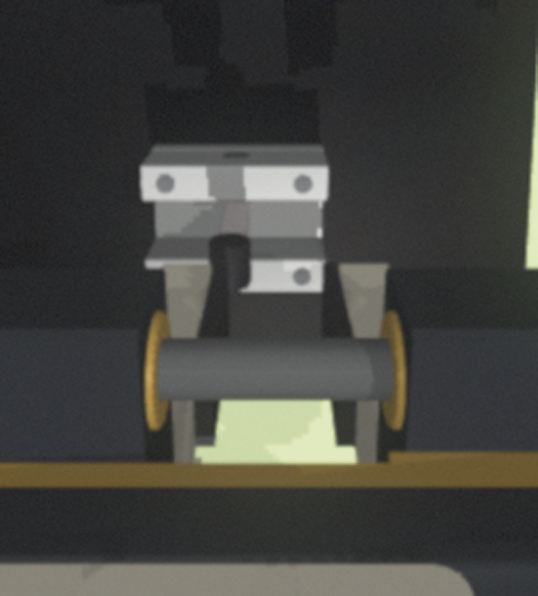

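```bash
cat > ov.py <<'E'
import sys
from h import *
im,K,R,o=cap("wrist"); s=r.get_state()
T=Ro.from_euler("xyz",s["eef_rot"],degrees=True).as_matrix()
z=3; big=cv2.resize(im[130:290,180:340],None,fx=4.5,fy=4.5,interpolation=cv2.INTER_CUBIC)
big=cv2.convertScaleAbs(big,alpha=2.0,beta=20)
w=s["gripper_width"]/2
def L(pts,col):
    q=np.array([(proj(K,R,o,p)-[180,130])*4.5 for p in pts],int); cv2.polylines(big,[q],True,col,1)
for sg in (1,-1):
    for zz in (0,-.0188):
        L([s["tcp_pos"]+T@np.array(v) for v in [(.0095,sg*w,zz),(-.0095,sg*w,zz),(-.0095,sg*(w+.006),zz),(.0095,sg*(w+.006),zz)]],(0,0,255) if zz==0 else (0,255,255))
cv2.imwrite("pics/"+sys.argv[1],big)
E
python3 ov.py o1.png
```

```text
(no output)
```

View pics/o1.png

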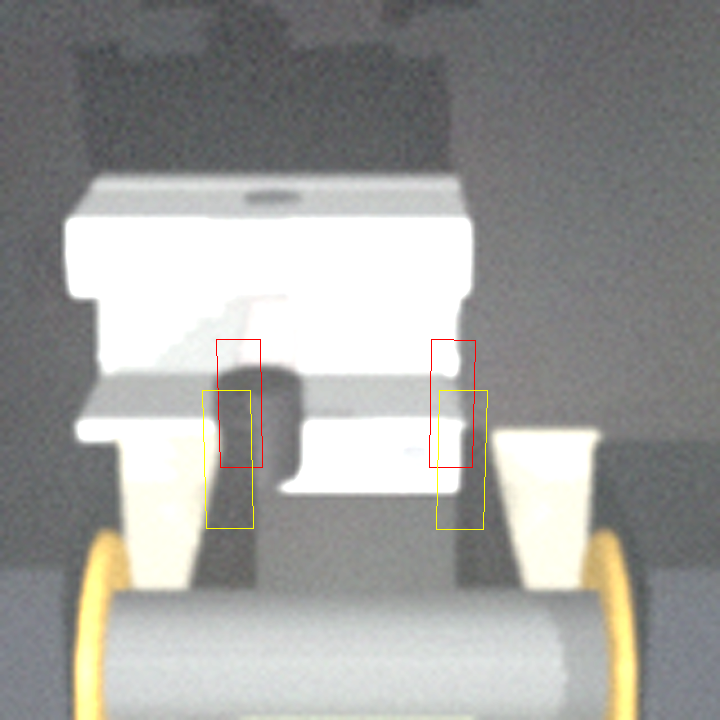

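Run:
```python
from h import *
im,K,R,o=cap("scene"); s=r.get_state()
p=proj(K,R,o,s["tcp_pos"]); print(p)
x,y=p.astype(int)
big=cv2.resize(im[y-50:y+30,x-50:x+50],None,fx=8,fy=7.5,interpolation=cv2.INTER_CUBIC)
big=cv2.resize(im[y-55:y+35,x-60:x+60],None,fx=6.5,fy=6.5,interpolation=cv2.INTER_CUBIC)
q=(p-[x-60,y-55])*6.5
cv2.drawMarker(big,(int(q[0]),int(q[1])),(0,0,255),0,12)
cv2.imwrite("pics/s1.png",cv2.convertScaleAbs(big,alpha=1.6))
```

```text
[262.24168757 136.92743467]
```

View pics/s1.png

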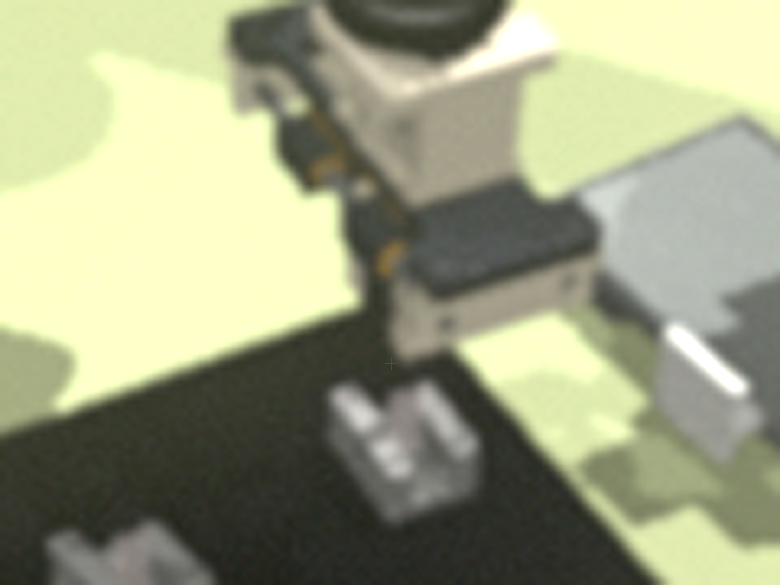

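Run:
```python
from h import *
im,K,R,o=cap("scene"); s=r.get_state()
x,y=262,136
f=lambda X:((proj(K,R,o,X)-[x-60,y-55])*6.5).round()
c=np.array([.4667,.147,0])
print("bar",f(c+[0,0,.056]),"under",f(c))
for dx in(-.03,.03):
  for dy in (-.022,.022): print(f(c+[dx,dy,.03]))
im2,K2,R2,o2=cap("wrist")
for px in [(258/4.5+180,427/4.5+130)]: print("bar ray",ray(K2,R2,o2,px,.056))
for px in [(66/4.5+180,216/4.5+130),(472/4.5+180,216/4.5+130),(472/4.5+180,296/4.5+130),(300/4.5+180,492/4.5+130)]: print("housing top",ray(K2,R2,o2,px,.03))
```

```text
bar [408. 373.] under [402. 463.]
[329. 391.]
[413. 360.]
[397. 473.]
[481. 440.]
bar ray [0.46549686 0.1474668  0.056     ]
housing top [0.49406195 0.12317527 0.03      ]
housing top [0.43389383 0.1262318  0.03      ]
housing top [0.43424577 0.13867975 0.03      ]
housing top [0.46213425 0.16960234 0.03      ]
```

Request:
step_arm(increments=[[[0,-0.006,0],[0,0,0],0.73],[[0,-0.012,0],[0,0,0],0.73],[[0,-0.012,0.005],[0,0,0],0.73],[[0,-0.012,0.01],[0,0,0],0.73],[[0,-0.012,0.014],[0,0,0],0.73],[[0,-0.012,0.014],[0,0,0],0.73]])

```text
time_s: 4.1
tcp_pos: [0.4648, 0.1458, 0.0362]
eef_rot: [179.9, -0.1, -92.9]
contact_force: [-0.3, 0.1, 0.3]
gripper_width: 0.0237
```

```bash
python3 look.py w4.png 4; python3 ov.py o2.png
```

```text
[-0.1797  0.2756  0.0507  0.4653  0.1461  0.0369] [9.320e-02 4.000e-01 5.248e-01 2.000e-04 1.000e-04 2.000e-04] 0.02377468697416919 [-1.79991642e+02  4.51135274e-03 -9.29124362e+01]
```

View pics/o2.png

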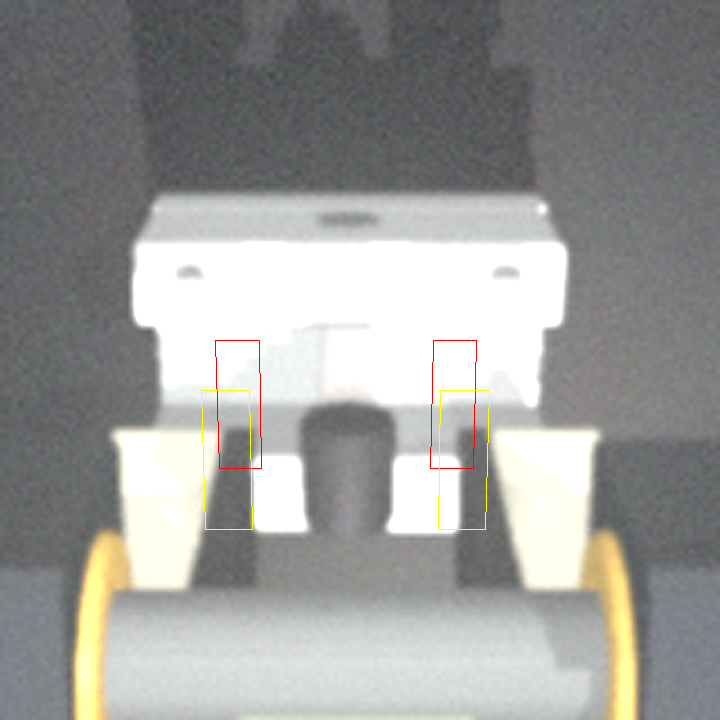

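Run:
```python
from h import *
im,K,R,o=cap("scene"); s=r.get_state(); t=s["tcp_pos"]; print(t)
x,y=np.array(proj(K,R,o,t)).astype(int)
f=lambda X:tuple(((proj(K,R,o,X)-[x-45,y-50])*8.5).astype(int))
big=cv2.convertScaleAbs(cv2.resize(im[y-50:y+20,x-45:x+45],None,fx=8.5,fy=8.5,interpolation=cv2.INTER_CUBIC),alpha=2,beta=10)
for dz,c in ((0,(0,0,255)),(.0188,(0,255,255)),(.033,(255,0,255))):
  for a,b in ((.012,.033),(-.012,-.033)):
    q=np.array([f(t+[dx,dy,dz]) for dx,dy in ((a,-.0095),(a,.0095),(b,.0095),(b,-.0095))]); cv2.polylines(big,[q],True,c,1)
cv2.imwrite("pics/s2.png",big)
```

```text
[0.46555293 0.14634236 0.03725364]
```

View pics/s2.png

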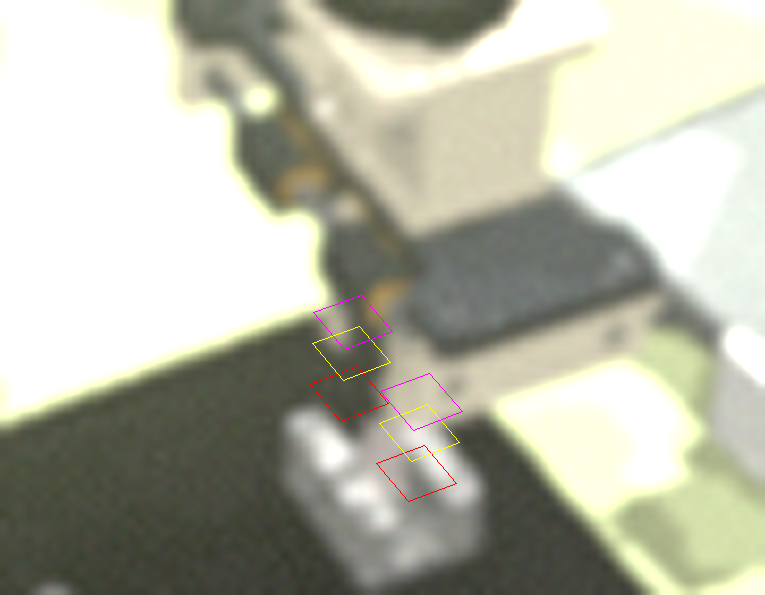

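Request:
step_arm(increments=[[[0,0.004,0],[0,0,0],0.73],[[0,0.006,0],[0,0,0],0.73],[[0,0.008,0],[0,0,0],0.73],[[0,0.009,0],[0,0,0],0.73],[[0,0.009,0],[0,0,0],0.73]])

```text
time_s: 4.9
tcp_pos: [0.4563, 0.1467, 0.0371]
eef_rot: [-180.0, 0.0, -92.9]
contact_force: [1.1, 0.5, 0.0]
gripper_width: 0.0236
```

```bash
python3 look.py w5.png 4; python3 ov.py o3.png
```

```text
[ 0.0708 -0.1077 -0.0716  0.4565  0.1467  0.0371] [0.5143 0.2005 0.5194 0.     0.     0.    ] 0.02343895408510276 [-1.79995781e+02  3.74796674e-03 -9.29245151e+01]
```

View pics/o3.png

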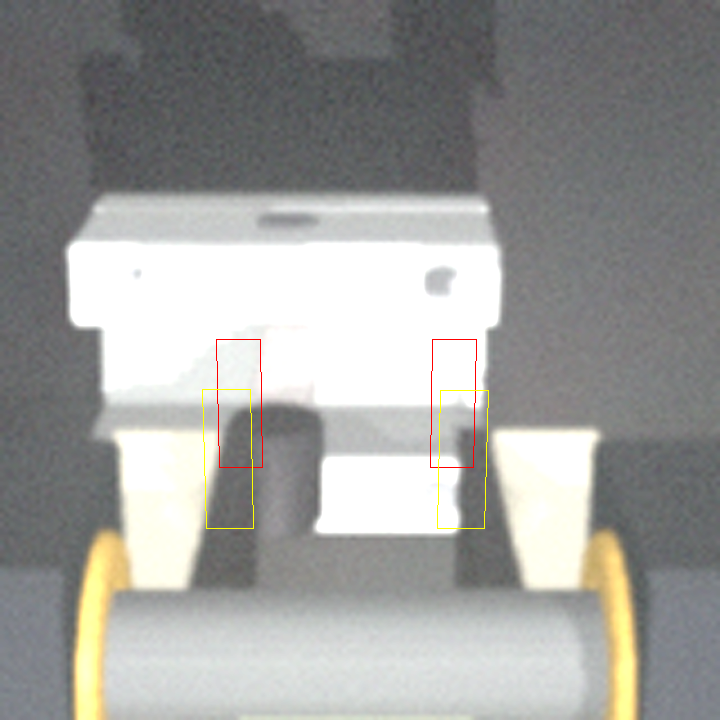

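Request:
step_arm(increments=[[[0,-0.006,0],[0,0,0],0.73],[[0,-0.0085,0],[0,0,0],0.73],[[0,-0.0085,0.004],[0,0,0],0.73],[[0,-0.0085,0.008],[0,0,0],0.73],[[0,-0.0085,0.012],[0,0,0],0.73],[[0,-0.0085,0.012],[0,0,0],0.73]])

```text
time_s: 5.75
tcp_pos: [0.4644, 0.1458, 0.0242]
eef_rot: [179.9, -0.1, -92.9]
contact_force: [0.6, 0.2, 0.5]
gripper_width: 0.0235
```

```bash
python3 look.py w6.png 3; python3 ov.py o4.png
```

```text
[0.1308 0.0655 0.2091 0.4648 0.1461 0.0248] [5.376e-01 6.835e-01 6.449e-01 1.000e-04 1.000e-04 2.000e-04] 0.024017833301532166 [ 1.79992469e+02 -1.08337963e-02 -9.29118152e+01]
```

View pics/o4.png

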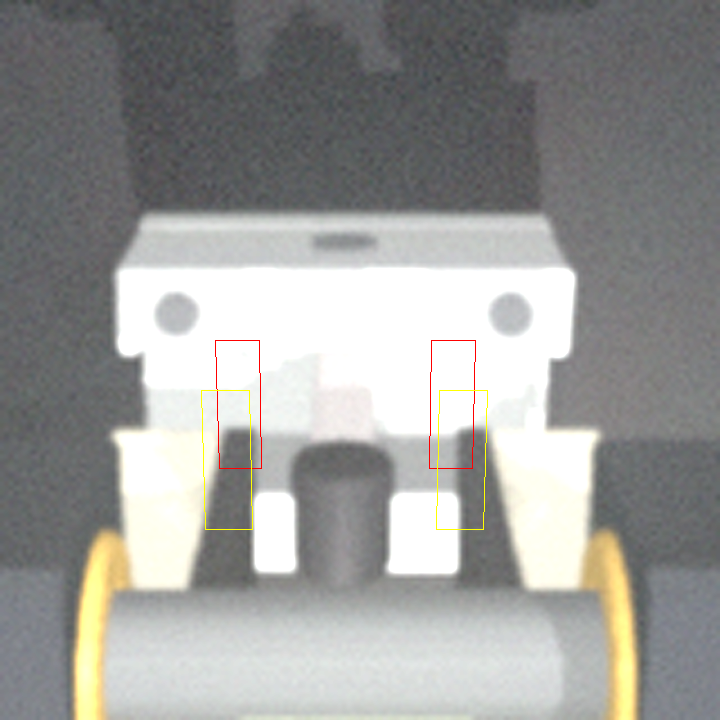

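Request:
step_arm(increments=[[[0,0,0.005],[0,0,0],0.73],[[0,0,0.01],[0,0,0],0.73],[[0,0,0.01],[0,0,0],0.73],[[0,0.003,0.01],[0,0,0],0.73],[[0,0.005,0.01],[0,0,0],0.73],[[0,0.007,0.01],[0,0,0],0.73],[[0,0.008,0.01],[0,0,0],0.73],[[0,0.009,0.01],[0,0,0],0.73]])

```text
time_s: 6.75
tcp_pos: [0.457, 0.1473, 0.0157]
eef_rot: [-179.9, 0.1, -92.9]
contact_force: [3.9, -0.8, 2.8]
gripper_width: 0.0236
```

```bash
python3 look.py w7.png 3; python3 ov.py o5.png
```

```text
[ 4.183  -0.4612  3.7873  0.4568  0.1473  0.0156] [8.940e-02 3.519e-01 8.100e-02 0.000e+00 0.000e+00 1.000e-04] 0.02391856787982 [-1.79915399e+02  6.32019686e-02 -9.29022639e+01]
```

View pics/o5.png

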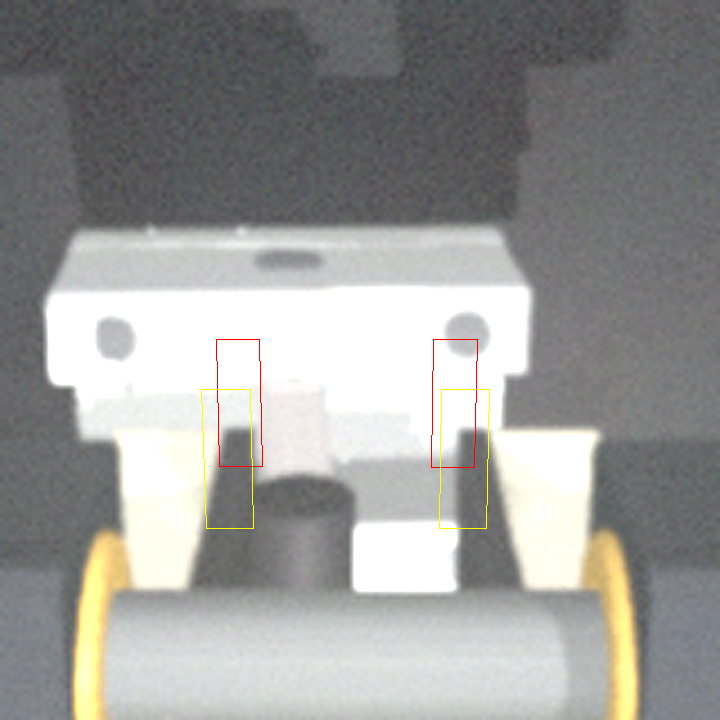

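Request:
step_arm(increments=[[[0,-0.003,0],[0,0,0],0.73],[[0,-0.007,0],[0,0,0],0.73],[[0,-0.008,0.0],[0,0,0],0.73],[[0,-0.008,0.0],[0,0,0],0.73]])

```text
time_s: 7.35
tcp_pos: [0.4633, 0.1457, 0.0145]
eef_rot: [179.9, -0.1, -93.0]
contact_force: [0.1, 0.3, -0.7]
gripper_width: 0.0237
```

```bash
python3 look.py w8.png 2; python3 ov.py o6.png
```

```text
[ 0.2106 -0.2397 -0.2561  0.4634  0.1458  0.0146] [6.017e-01 7.417e-01 9.540e-02 0.000e+00 0.000e+00 1.000e-04] 0.023543609539511297 [ 1.79936804e+02 -4.38654812e-02 -9.29462423e+01]
```

View pics/o6.png

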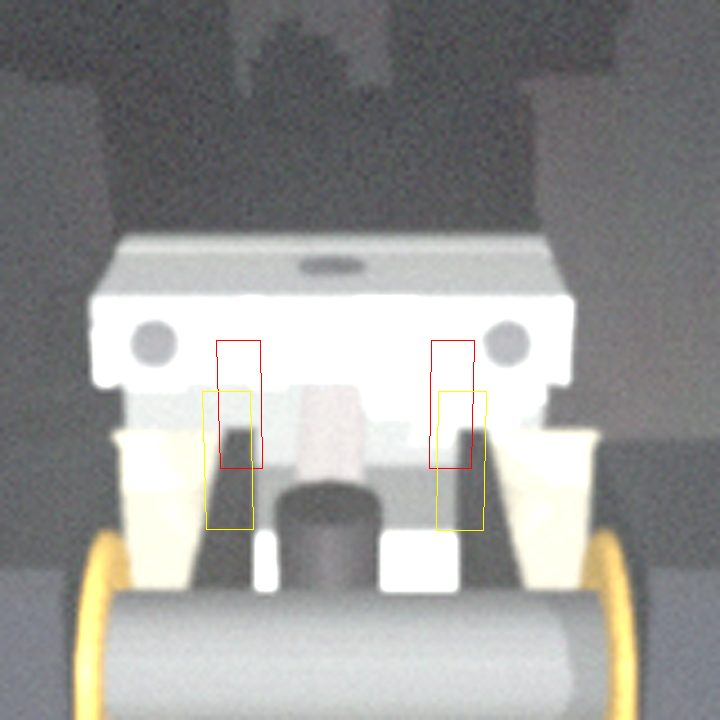

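```bash
python3 go.py .4655 .1465 .03 -3
```

```text
[-0.0007, -0.002, -0.0152] [0.001, 0.0, -1.57]
```

Request:
step_arm(increments=[[[-0.001,-0.002,-0.01],[0,0,0],0.0],[[-0.001,-0.002,-0.015],[0,0,0],0.0],[[-0.001,-0.002,-0.015],[0,0,-0.15],0.0],[[-0.001,-0.002,-0.015],[0,0,-1.57],0.0],[[-0.001,-0.002,-0.015],[0,0,-1.57],0.0],[[-0.001,-0.002,-0.015],[0,0,-1.57],0.0],[[-0.001,-0.002,-0.015],[0,0,-1.57],0.0],[[-0.001,-0.002,-0.015],[0,0,-1.57],0.0],[[-0.001,-0.002,-0.015],[0,0,-1.57],0.0],[[-0.001,-0.002,-0.015],[0,0,-1.57],0.0]])

```text
time_s: 8.5
tcp_pos: [0.4663, 0.1474, 0.0308]
eef_rot: [-179.9, -0.0, -23.8]
contact_force: [0.6, -0.2, -0.0]
gripper_width: 0.0868
```

Request:
step_arm(increments=[[[0,0,0],[0,0,-0.3],0.0],[[0,0,0],[0,0,-0.43],0.0],[[0,0,0],[0,0,-0.43],0.0],[[0,0,0],[0,0,-0.43],0.0],[[0,0,0],[0,0,-0.43],0.0]])

```text
time_s: 9.0
tcp_pos: [0.4662, 0.1474, 0.0305]
eef_rot: [-180.0, -0.0, 0.3]
contact_force: [0.1, 0.1, 0.3]
gripper_width: 0.0873
```

```bash
python3 look.py w9.png 2;python3 go.py .4655 .1465 .0 -3
```

```text
[ 0.0404  0.7547 -0.028   0.4661  0.1473  0.0304] [0.7647 0.017  0.7728 0.     0.     0.    ] 0.08797816804797834 [-1.79984803e+02 -1.88600238e-02  3.02317304e-01]
[-0.0006, 0.0008, 0.0303] [-0.0, -0.0, 0.058]
```

View pics/w9.png

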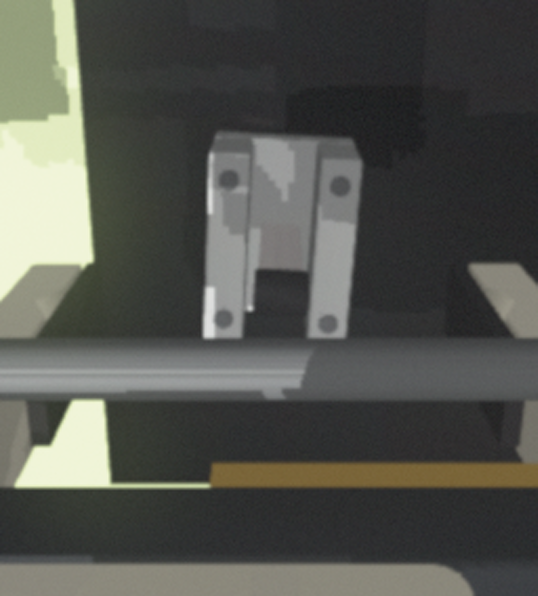

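Request:
step_arm(increments=[[[0,0.001,0.01],[0,0,0.055],0.0],[[0,0.001,0.02],[0,0,0.055],0.0],[[0,0.001,0.03],[0,0,0.055],0.0],[[0,0.001,0.036],[0,0,0.055],0.0],[[0,0.001,0.042],[0,0,0.055],0.0],[[0,0.001,0.042],[0,0,0.055],0.0]])

```text
time_s: 9.7
tcp_pos: [0.4655, 0.1458, -0.0129]
eef_rot: [179.9, 0.1, -2.7]
contact_force: [0.2, -0.2, -0.6]
gripper_width: 0.0877
```

```bash
python3 look.py w10.png 3
python3 - <<'E'
from h import *
im,K,R,o=cap("scene")
cv2.imwrite("pics/s3.png",cv2.resize(im[80:180,200:330],None,fx=6,fy=6,interpolation=cv2.INTER_CUBIC))
E
```

```text
[-0.4761 -0.0027 -0.1132  0.466   0.1462 -0.0121] [2.504e-01 3.854e-01 2.584e-01 2.000e-04 1.000e-04 2.000e-04] 0.0876330989279104 [-1.79997226e+02 -1.09995022e-02 -2.66570740e+00]
```

View pics/s3.png

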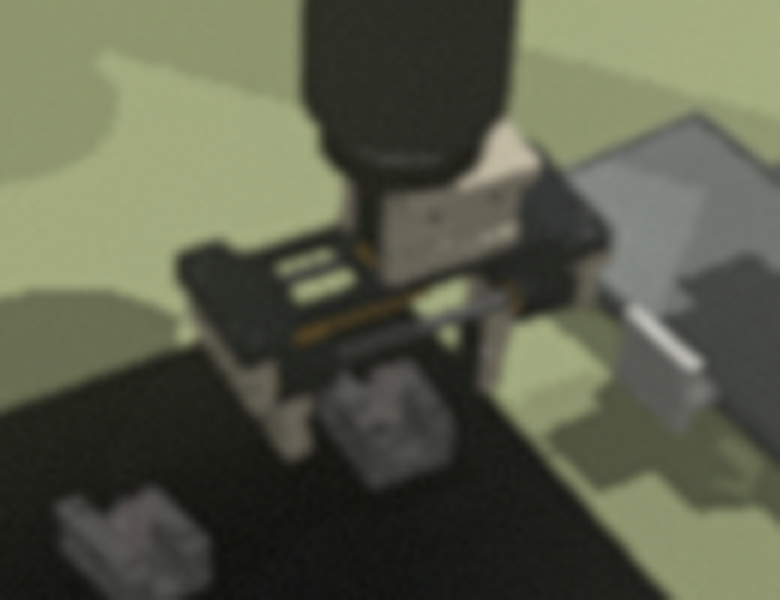

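View pics/w10.png

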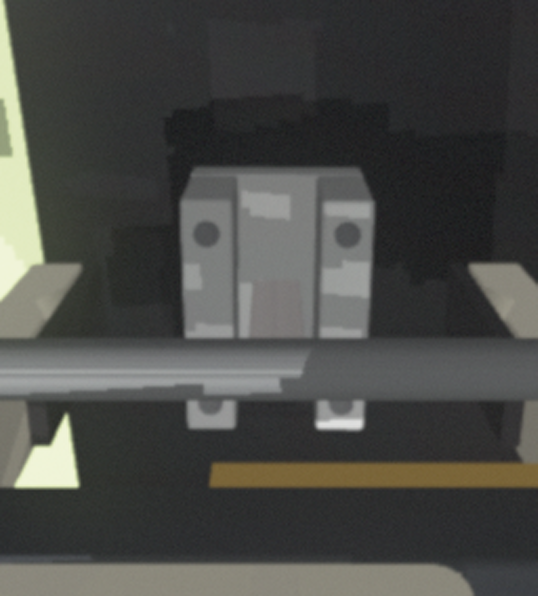

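Run:
```python
from h import *
im,K,R,o=cap("scene");s=r.get_state();t=s["tcp_pos"]
for z in (-.012,0,.02,.04,.054,.08):
    print(z,[((proj(K,R,o,[t[0]+dx,t[1]-.044-dy,z])-[200,80])*6).round().tolist() for dx,dy in ((-.0095,0),(.0095,0),(.0095,.021),(-.0095,.021))])
print(s["contact_force"],s["joint_torque"])
```

```text
-0.012 [[294.0, 468.0], [313.0, 492.0], [276.0, 507.0], [257.0, 483.0]]
0 [[295.0, 451.0], [314.0, 475.0], [276.0, 490.0], [258.0, 466.0]]
0.02 [[296.0, 422.0], [315.0, 446.0], [277.0, 461.0], [258.0, 437.0]]
0.04 [[296.0, 392.0], [316.0, 417.0], [278.0, 431.0], [258.0, 407.0]]
0.054 [[297.0, 371.0], [317.0, 395.0], [278.0, 410.0], [258.0, 385.0]]
0.08 [[298.0, 330.0], [318.0, 355.0], [279.0, 369.0], [259.0, 345.0]]
[ 0.7251879   0.6906799  -0.46217584] [ 2.33838427e-04 -4.26586676e+01  1.80651194e+01  4.26396310e+00
  8.01937538e-02  1.06470667e-03]
```

Request:
step_arm(increments=[[[0,0,0.005],[0,0,0],0.0],[[0,0,0.01],[0,0,0],0.0],[[0,0,0.014],[0,0,0],0.0],[[0,0,0.014],[0,0,0],0.0],[[0,0,0.014],[0,0,0],0.0]])

```text
time_s: 10.45
tcp_pos: [0.4659, 0.146, -0.0262]
eef_rot: [180.0, 0.0, -2.7]
contact_force: [0.1, -0.0, -0.4]
gripper_width: 0.0875
```

```bash
python3 look.py w11.png 3
```

```text
[-0.0511 -0.5031  0.2447  0.4661  0.1462 -0.0259] [5.601e-01 1.307e-01 1.725e-01 0.000e+00 0.000e+00 1.000e-04] 0.08743989455977362 [-1.79993731e+02 -9.13947622e-03 -2.67812120e+00]
```

View pics/w11.png

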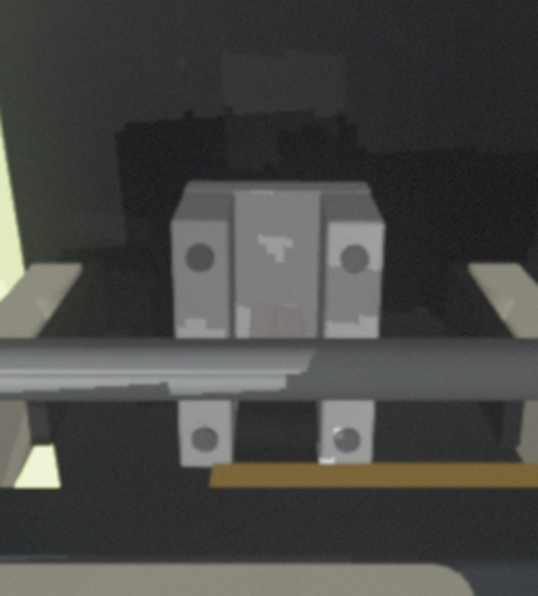

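Request:
step_arm(increments=[[[0,0,0],[0,0,0],0.5],[[0,0,0],[0,0,0],0.6],[[0,0,0],[0,0,0],0.6],[[0,0,0],[0,0,0],0.6],[[0,0,0],[0,0,0],0.6]], force=20)

```text
time_s: 11.1
tcp_pos: [0.466, 0.1462, -0.0259]
eef_rot: [-180.0, -0.0, -2.7]
contact_force: [-0.2, 0.8, 0.1]
gripper_width: 0.0535
```

Request:
step_arm(increments=[[[0,0,0],[0,0,0],0.7],[[0,0,0],[0,0,0],0.7],[[0,0,0],[0,0,0],0.7],[[0,0,0],[0,0,0],0.7]], force=20)

```text
time_s: 11.5
tcp_pos: [0.466, 0.1461, -0.026]
eef_rot: [180.0, 0.0, -2.7]
contact_force: [0.7, -0.7, 0.2]
gripper_width: 0.0439
```

Request:
step_arm(increments=[[[0,0,-0.003],[0,0,0],0.7],[[0,0,-0.01],[0,0,0],0.7],[[0,0,-0.02],[0,0,0],0.7],[[0,0,-0.02],[0,0,0],0.7]])

```text
time_s: 11.9
tcp_pos: [0.4669, 0.1469, -0.0044]
eef_rot: [-179.9, -0.1, -2.7]
contact_force: [-0.1, 0.9, -4.1]
gripper_width: 0.0439
```

```bash
python3 look.py w12.png 3;  python3 - <<'E'
from h import *
im,K,R,o=cap("scene")
cv2.imwrite("pics/s4.png",cv2.resize(im[80:180,200:330],None,fx=6,fy=6,interpolation=cv2.INTER_CUBIC))
E
```

```text
[-0.2241 -0.055  -4.3909  0.4663  0.1464 -0.0054] [3.689e-01 6.981e-01 4.794e-01 3.000e-04 2.000e-04 3.000e-04] 0.043752919010152276 [-1.79974994e+02 -1.75999288e-02 -2.68819578e+00]
```

View pics/s4.png

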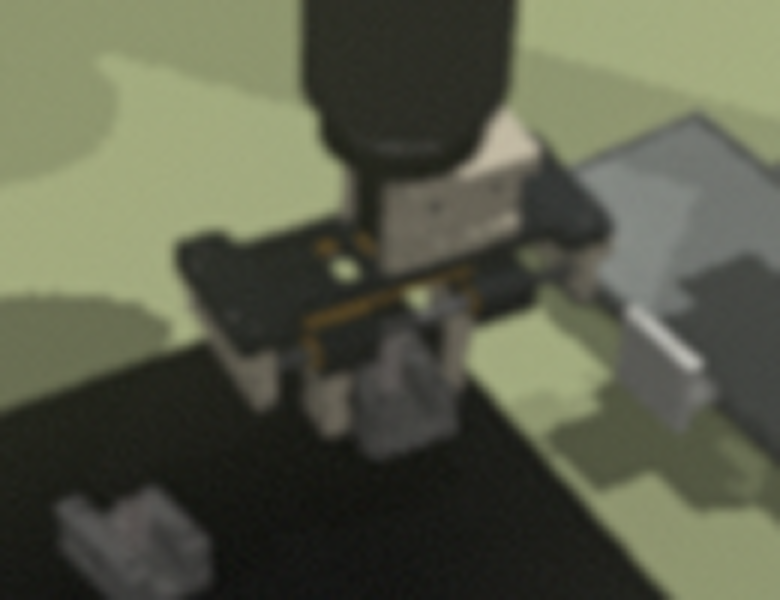

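View pics/w12.png

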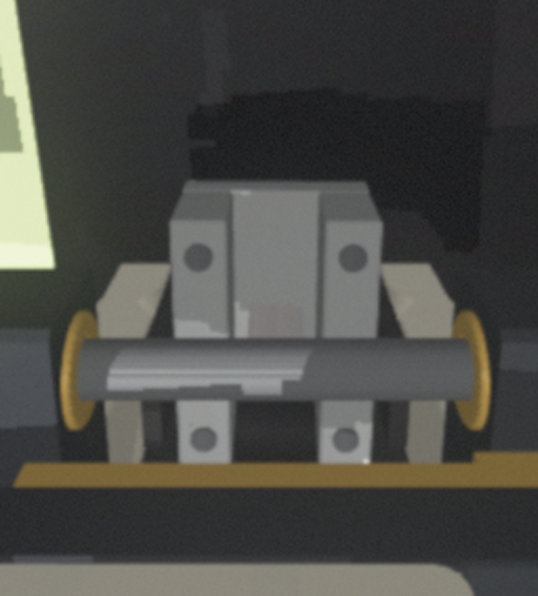

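```bash
python3 go.py .4094 .3482 .06 4.8
```

```text
[-0.0659, -0.1992, -0.0659] [-0.0, 0.0, -0.131]
```

Request:
step_arm(increments=[[[0,0,-0.03],[0,0,0],0.7],[[0,0,-0.066],[0,0,0],0.7],[[-0.02,-0.03,-0.066],[0,0,-0.04],0.7],[[-0.035,-0.07,-0.066],[0,0,-0.08],0.7],[[-0.05,-0.11,-0.066],[0,0,-0.13],0.7],[[-0.06,-0.15,-0.066],[0,0,-0.13],0.7],[[-0.066,-0.185,-0.066],[0,0,-0.13],0.7],[[-0.066,-0.199,-0.066],[0,0,-0.13],0.7],[[-0.066,-0.199,-0.066],[0,0,-0.13],0.7]])

```text
time_s: 13.0
tcp_pos: [0.4092, 0.3498, 0.0595]
eef_rot: [180.0, 0.0, 4.9]
contact_force: [-0.9, -0.6, -5.5]
gripper_width: 0.044
```

```bash
python3 look.py w13.png 2; python3 go.py .4094 .3482 .001 4.8
python3 - <<'E'
from h import *
im,K,R,o=cap("top")
cv2.imwrite("pics/t2.png",cv2.resize(im[100:300,0:370],None,fx=2.1,fy=2.1,interpolation=cv2.INTER_CUBIC))
E
```

```text
[-0.4021 -0.6418 -4.4754  0.4089  0.3476  0.0593] [0.2787 0.134  0.2985 0.     0.0005 0.    ] 0.04413707057630971 [1.79917016e+02 7.58633640e-02 4.77084250e+00]
[0.0007, -0.0011, 0.0583] [0.001, 0.001, -0.001]
```

View pics/w13.png

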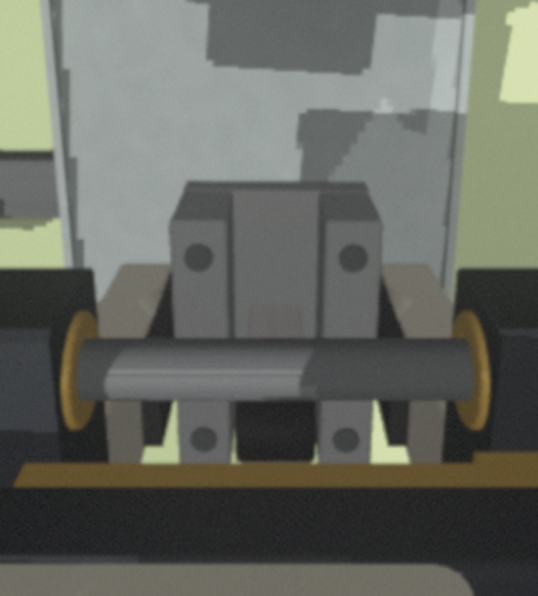

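View pics/t2.png

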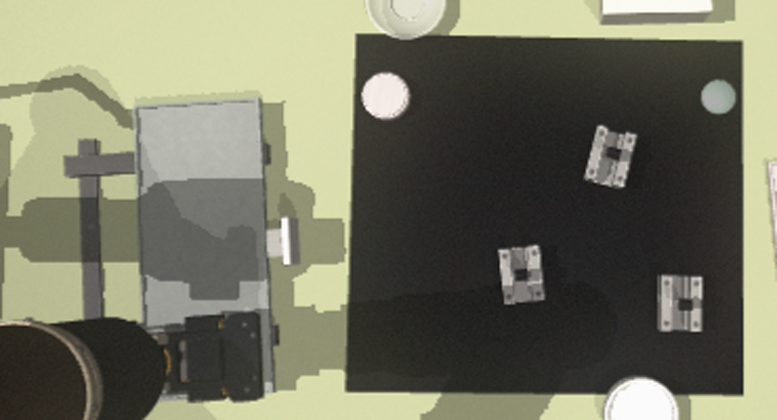

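Request:
step_arm(increments=[[[0,0,0.03],[0,0,0],0.7],[[0,0,0.05],[0,0,0],0.7],[[0,0,0.055],[0,0,0],0.7],[[0,0,0.058],[0,0,0],0.7],[[0,0,0.06],[0,0,0],0.7],[[0,0,0.06],[0,0,0],0.7]])

```text
time_s: 13.75
tcp_pos: [0.4098, 0.3484, 0.0008]
eef_rot: [-179.9, -0.0, 4.8]
contact_force: [-0.9, -0.2, -4.3]
gripper_width: 0.044
```

```bash
python3 look.py w14.png 2
```

```text
[-1.0640e-01 -1.0500e-01 -3.9141e+00  4.0980e-01  3.4840e-01  8.0000e-04] [0.0495 0.0043 0.2135 0.     0.     0.    ] 0.04383854570576681 [-1.79940885e+02 -4.64542213e-02  4.76628393e+00]
```

Request:
step_arm(increments=[[[0,0,0.002],[0,0,0],0.7],[[0,0,0.003],[0,0,0],0.7],[[0,0,0.003],[0,0,0],0.7]])

```text
time_s: 14.15
tcp_pos: [0.4096, 0.3485, -0.002]
eef_rot: [-180.0, -0.0, 4.8]
contact_force: [-1.6, -2.0, 6.1]
gripper_width: 0.0439
```

Request:
step_arm(increments=[[[0,0,0],[0,0,0],0.4],[[0,0,0],[0,0,0],0.2],[[0,0,0],[0,0,0],0.2],[[0,0,-0.02],[0,0,0],0.2],[[0,0,-0.06],[0,0,0],0.2],[[0,0,-0.09],[0,0,0],0.2]])

```text
time_s: 14.75
tcp_pos: [0.4097, 0.3482, 0.0887]
eef_rot: [-180.0, -0.0, 4.8]
contact_force: [-0.2, 0.7, 0.3]
gripper_width: 0.0701
```

```bash
python3 look.py w15.png 1; python3 go.py .4853 -.002 .08 -82
```

```text
[2.0376 2.3723 3.9828 0.4116 0.3505 0.0936] [0. 0. 0. 0. 0. 0.] 0.07040162421401906 [-179.70429294   -0.32002288    4.84250652]
[0.0436, 0.3575, 0.012] [-0.008, -0.001, 1.516]
```

View pics/w15.png

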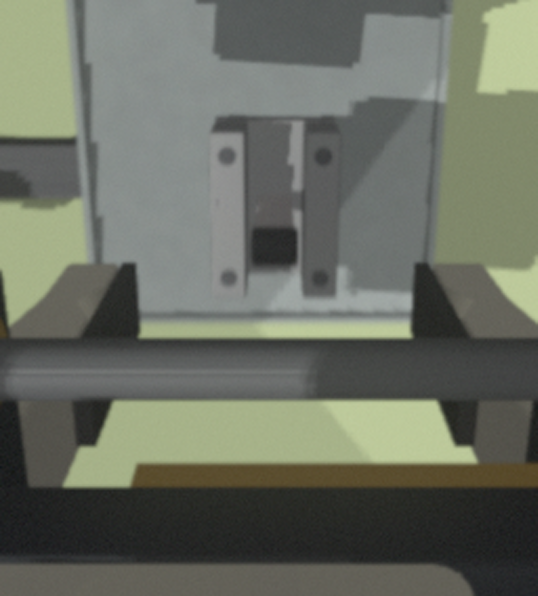

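Request:
step_arm(increments=[[[0.044,0.05,0],[0,0,0.15],0.3],[[0.044,0.3575,0],[0,0,1.52],0.73],[[0.044,0.3575,0],[0,0,1.52],0.73],[[0.044,0.3575,0],[0,0,1.52],0.73],[[0.044,0.3575,0],[0,0,1.52],0.73],[[0.044,0.3575,0],[0,0,1.52],0.73],[[0.044,0.3575,0],[0,0,1.52],0.73],[[0.044,0.3575,0.03],[0,0,1.52],0.73],[[0.044,0.3575,0.03],[0,0,1.52],0.73],[[0.044,0.3575,0.03],[0,0,1.52],0.73]])

```text
time_s: 15.8
tcp_pos: [0.4824, -0.006, 0.0561]
eef_rot: [179.9, -0.0, -81.7]
contact_force: [0.1, 0.2, 0.5]
gripper_width: 0.0233
```

Request:
step_arm(increments=[[[0,0,0],[0,0,0],0.73],[[0,0,0],[0,0,0],0.73]])

```text
time_s: 16.0
tcp_pos: [0.4831, -0.0045, 0.0571]
eef_rot: [-180.0, 0.0, -80.9]
contact_force: [1.4, 0.3, 0.0]
gripper_width: 0.0238
```

```bash
python3 ov.py o7.png; python3 go.py .4853 -.002 .016 -82
```

```text
[-0.002, -0.0025, 0.0411] [-0.0, 0.0, 0.019]
```

View pics/o7.png

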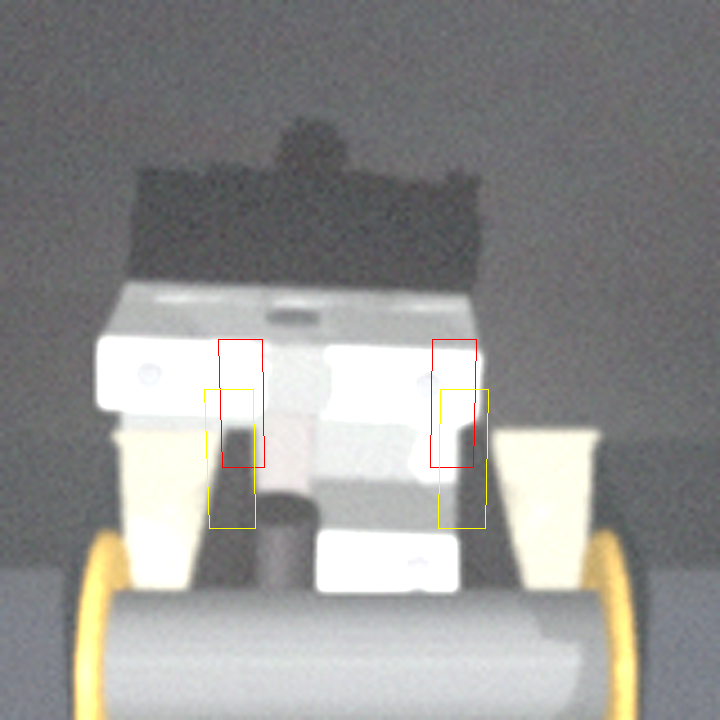

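Run:
```python
from h import *
im,K,R,o=cap("wrist")
for p in [(97,337),(480,347),(317,592),(458,592)]:
    print(p,ray(K,R,o,(p[0]/4.5+180,p[1]/4.5+130),.03).round(4))
im,K,R,o=cap("top"); blocks(im,K,R,o); 
cv2.imwrite("pics/t3.png",cv2.resize(im[100:300,0:370],None,fx=2.1,fy=2.1,interpolation=cv2.INTER_CUBIC))
```

```text
(97, 337) [0.522  0.0016 0.03  ]
(480, 347) [ 0.4625 -0.0063  0.03  ]
(317, 592) [0.4813 0.0402 0.03  ]
(458, 592) [0.4583 0.0365 0.03  ]
[324.5 244. ] W [ 0.4609 -0.1578] len 0.044 0.059 ang 0.0
[240. 233.] W [0.4843 0.0345] len 0.216 0.302 ang -89.1
[290.3 174.2] W [ 0.6197 -0.0784] len 0.064 0.045 ang -13.4
[340.5 145.5] W [ 0.6887 -0.1946] len 0.04 0.03 ang 0.0
[184.5 145. ] W [0.6832 0.166 ] len 0.048 0.051 ang 1.4
```

View pics/t3.png

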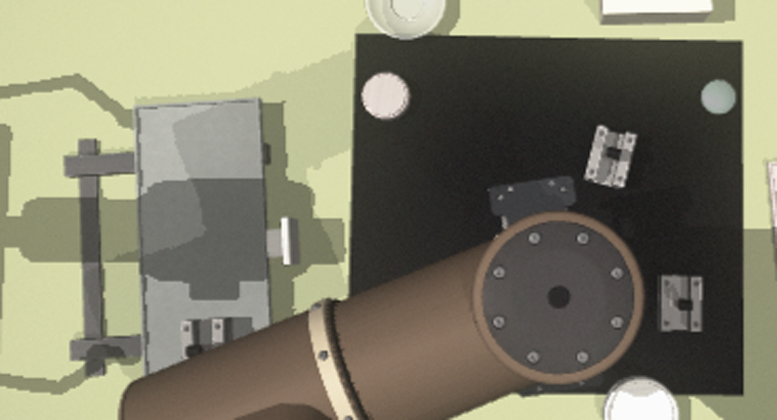

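```bash
python3 go.py .489 .019 .016 -82.4
```

```text
[-0.0221, -0.0095, 0.0412] [-0.0, 0.0, 0.025]
```

Align first, check, then descend.

Request:
step_arm(increments=[[[-0.015,-0.009,0],[0,0,0.025],0.73],[[-0.022,-0.0095,0],[0,0,0.025],0.73],[[-0.022,-0.0095,0],[0,0,0.025],0.73],[[-0.022,-0.0095,0],[0,0,0.025],0.73]])

```text
time_s: 16.55
tcp_pos: [0.4886, 0.0187, 0.057]
eef_rot: [180.0, -0.0, -82.5]
contact_force: [-0.0, 0.6, -0.8]
gripper_width: 0.0237
```

```bash
python3 ov.py o8.png; python3 go.py .489 .019 .016 -82.4
```

```text
[-0.0004, -0.0005, 0.041] [0.0, -0.0, -0.002]
```

View pics/o8.png

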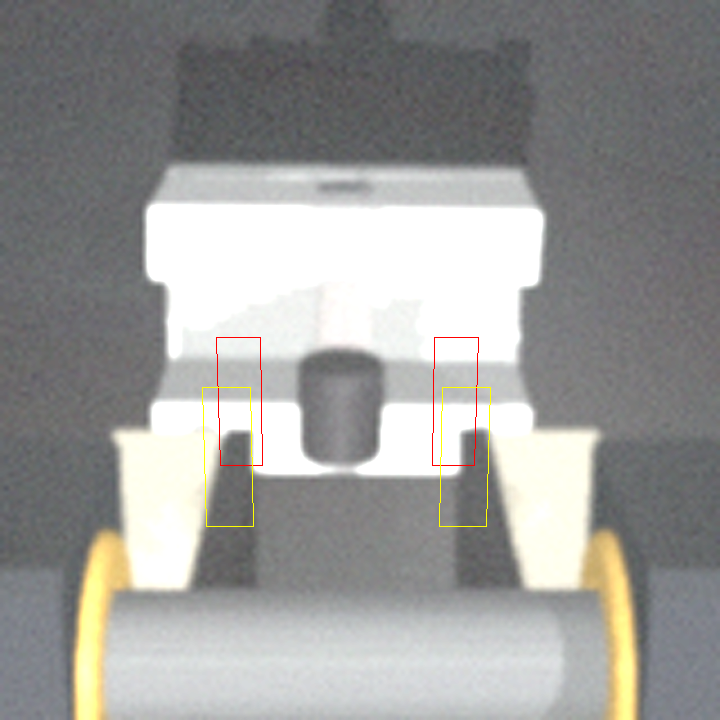

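Request:
step_arm(increments=[[[0,-0.002,0.02],[0,0,0],0.73],[[0,-0.002,0.041],[0,0,0],0.73],[[0,-0.002,0.041],[0,0,0],0.73],[[0,0.001,0.041],[0,0,0],0.73],[[0,0.003,0.041],[0,0,0],0.73],[[0,0.005,0.041],[0,0,0],0.73],[[0,0.006,0.041],[0,0,0],0.73],[[0,0.007,0.041],[0,0,0],0.73]])

```text
time_s: 17.4
tcp_pos: [0.4837, 0.0183, 0.0172]
eef_rot: [-179.8, 0.0, -82.6]
contact_force: [3.7, -1.1, 3.4]
gripper_width: 0.0239
```

```bash
python3 look.py w20.png 3; python3 ov.py o9.png
```

```text
[4.4797 0.2406 3.6887 0.4836 0.0183 0.017 ] [4.672e-01 5.754e-01 3.388e-01 0.000e+00 0.000e+00 1.000e-04] 0.023650332810167755 [-1.79828969e+02  2.73413002e-02 -8.25717481e+01]
```

View pics/o9.png

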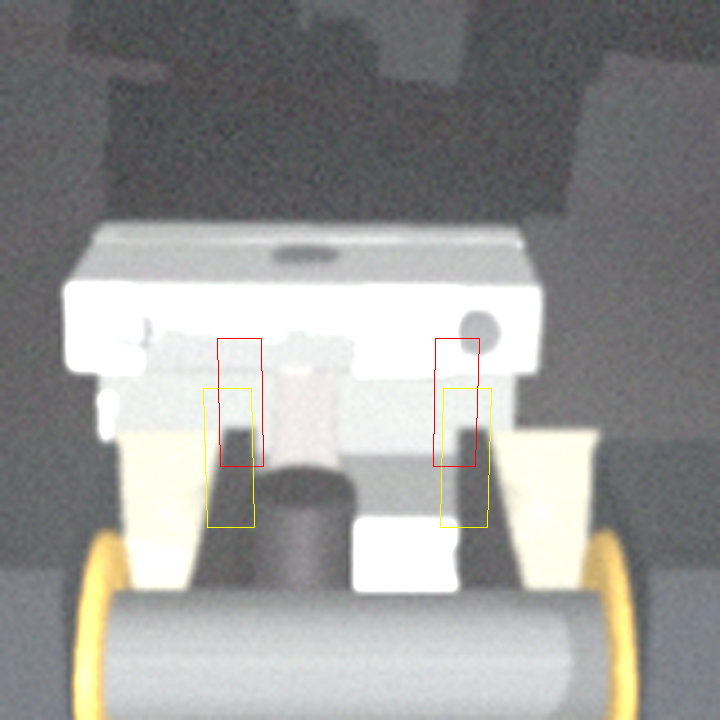

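Request:
step_arm(increments=[[[0,-0.006,0],[0,0,0],0.6],[[0,-0.006,-0.012],[0,0,0],0.0],[[0,-0.006,-0.014],[0,0,0],0.0],[[0,-0.006,-0.014],[0,0,-0.15],0.0],[[0,-0.006,-0.014],[0,0,-1.57],0.0],[[0,-0.006,-0.014],[0,0,-1.57],0.0],[[0,-0.006,-0.014],[0,0,-1.57],0.0],[[0,-0.006,-0.014],[0,0,-1.57],0.0],[[0,-0.006,-0.014],[0,0,-1.57],0.0],[[0,-0.006,-0.014],[0,0,-1.57],0.0]])

```text
time_s: 18.6
tcp_pos: [0.4868, 0.0181, 0.0292]
eef_rot: [179.9, 0.1, -22.1]
contact_force: [-0.1, -0.1, -0.8]
gripper_width: 0.0868
```

```bash
python3 go.py .4897 .0193 .03 7.6
```

```text
[0.0022, -0.0022, -0.0008] [0.001, 0.002, -0.519]
```

Request:
step_arm(increments=[[[0.002,-0.002,0],[0,0,-0.45],0],[[0.002,-0.002,0],[0,0,-0.45],0],[[0.002,-0.002,0],[0,0,-0.45],0],[[0.002,-0.002,0],[0,0,-0.45],0],[[0.002,-0.002,0],[0,0,-0.45],0]])

```text
time_s: 19.1
tcp_pos: [0.4899, 0.0193, 0.0295]
eef_rot: [180.0, 0.1, 3.1]
contact_force: [-0.7, -0.8, -1.0]
gripper_width: 0.0874
```

```bash
python3 look.py w21.png 1; python3 go.py .4897 .0193 -.026 7.6
```

```text
[-0.3632 -0.4812  0.2141  0.49    0.0194  0.0296] [0. 0. 0. 0. 0. 0.] 0.08754710935143953 [1.79984432e+02 6.73785432e-02 3.07762129e+00]
[-0.0003, 0.0, 0.0556] [0.0, 0.001, -0.079]
```

View pics/w21.png

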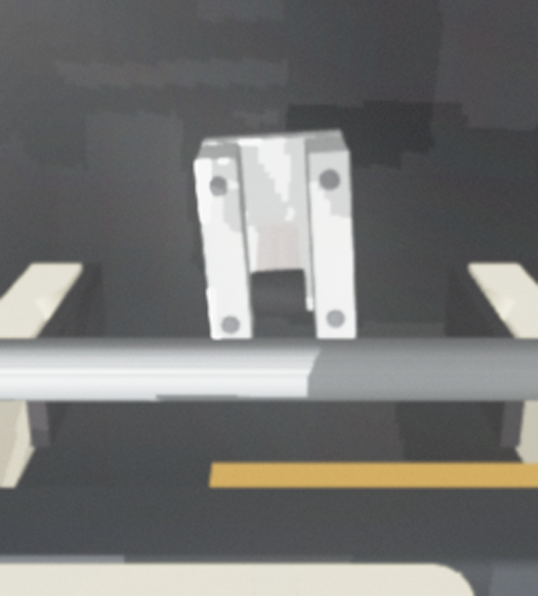

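Aligned. Descend and grip.

Request:
step_arm(increments=[[[0,0,0.02],[0,0,-0.08],0],[[0,0,0.04],[0,0,-0.08],0],[[0,0,0.05],[0,0,-0.08],0],[[0,0,0.055],[0,0,-0.08],0],[[0,0,0.055],[0,0,-0.08],0.4],[[0,0,0.055],[0,0,-0.08],0.7],[[0,0,0.055],[0,0,-0.08],0.7],[[0,0,0.055],[0,0,-0.08],0.7],[[0,0,0.055],[0,0,-0.08],0.7],[[0,0,0.055],[0,0,-0.08],0.7]], force=20)

```text
time_s: 20.15
tcp_pos: [0.4907, 0.0196, -0.0247]
eef_rot: [-180.0, -0.0, 7.9]
contact_force: [1.2, -3.5, 1.6]
gripper_width: 0.0449
```

Request:
step_arm(increments=[[[0,0,0],[0,0,0],0.7],[[0,0,0],[0,0,0],0.7],[[0,0,0],[0,0,0],0.7]])

```text
time_s: 20.45
tcp_pos: [0.4907, 0.0195, -0.0247]
eef_rot: [180.0, -0.0, 7.9]
contact_force: [-0.1, -2.2, 5.9]
gripper_width: 0.0441
```

```bash
python3 go.py .479 .3535 .06 4.8
```

```text
[0.0344, -0.3324, -0.0847] [0.0, -0.0, 0.055]
```

Request:
step_arm(increments=[[[0,0,-0.01],[0,0,0],0.7],[[0,0,-0.045],[0,0,0],0.7],[[0,0,-0.085],[0,0,0],0.7],[[0.01,-0.04,-0.085],[0,0,0.02],0.7],[[0.02,-0.09,-0.085],[0,0,0.04],0.7],[[0.03,-0.14,-0.085],[0,0,0.055],0.7],[[0.034,-0.19,-0.085],[0,0,0.055],0.7],[[0.034,-0.24,-0.085],[0,0,0.055],0.7],[[0.034,-0.285,-0.085],[0,0,0.055],0.7],[[0.034,-0.32,-0.085],[0,0,0.055],0.7]])

```text
time_s: 21.45
tcp_pos: [0.4789, 0.3438, 0.0598]
eef_rot: [180.0, 0.0, 4.8]
contact_force: [0.6, 0.1, -4.5]
gripper_width: 0.0439
```

Request:
step_arm(increments=[[[0,-0.0125,0],[0,0,0],0.7],[[0,-0.0125,0],[0,0,0],0.7],[[0,-0.0125,0],[0,0,0],0.7]])

```text
time_s: 21.75
tcp_pos: [0.4784, 0.3528, 0.0595]
eef_rot: [179.9, 0.1, 4.8]
contact_force: [-0.4, -0.2, -4.2]
gripper_width: 0.0437
```

```bash
python3 look.py w22.png 2; python3 go.py .479 .3535 -.0005 4.8
```

```text
[-0.4716 -0.0626 -4.9784  0.4788  0.3523  0.0598] [5.778e-01 2.006e-01 3.824e-01 1.000e-04 1.000e-04 1.000e-04] 0.04388107373306532 [1.79957376e+02 5.43349869e-02 4.70395590e+00]
[0.0003, -0.0013, 0.0603] [0.001, 0.001, -0.002]
```

View pics/w22.png

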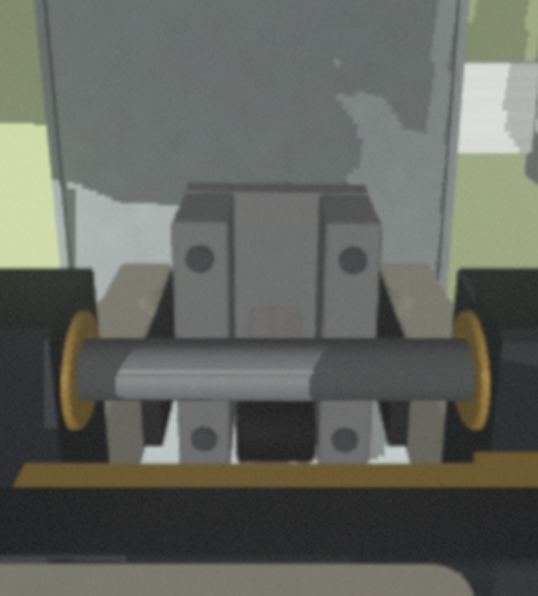

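Request:
step_arm(increments=[[[0,-0.001,0.03],[0,0,0],0.7],[[0,-0.001,0.05],[0,0,0],0.7],[[0,-0.001,0.056],[0,0,0],0.7],[[0,-0.001,0.059],[0,0,0],0.7],[[0,-0.001,0.061],[0,0,0],0.7],[[0,-0.001,0.061],[0,0,0],0.7]])

```text
time_s: 22.45
tcp_pos: [0.4796, 0.3549, -0.0002]
eef_rot: [-179.9, -0.1, 4.8]
contact_force: [-0.2, 0.5, -4.0]
gripper_width: 0.0436
```

Request:
step_arm(increments=[[[0,0,0.001],[0,0,0],0.7],[[0,0,0.0015],[0,0,0],0.7],[[0,0,0.0015],[0,0,0],0.7]])

```text
time_s: 22.75
tcp_pos: [0.4797, 0.3552, -0.0007]
eef_rot: [-179.9, -0.1, 4.8]
contact_force: [-2.1, -1.6, 6.0]
gripper_width: 0.0436
```

Request:
step_arm(increments=[[[0,0,0],[0,0,0],0.4],[[0,0,0],[0,0,0],0.2],[[0,0,0],[0,0,0],0.2],[[0,0,-0.02],[0,0,0],0.2],[[0,0,-0.06],[0,0,0],0.2],[[0,0,-0.09],[0,0,0],0.2],[[0,0,-0.09],[0,0,0],0.2]])

```text
time_s: 23.45
tcp_pos: [0.4814, 0.3571, 0.0925]
eef_rot: [-179.7, -0.4, 4.8]
contact_force: [0.7, -0.4, 0.5]
gripper_width: 0.0699
```

```bash
python3 look.py w23.png 1; python3 go.py .461 -.157 .057 -90;python3 - <<'E'
from h import *
im,K,R,o=cap("top"); blocks(im,K,R,o)
E
```

```text
[-0.2738 -0.3692 -0.3089  0.4802  0.3561  0.0901] [0. 0. 0. 0. 0. 0.] 0.07002036837373428 [-179.7838179    -0.20366828    4.78284806]
[-0.0621, 0.5099, 0.031] [-0.006, 0.0, 1.654]
[323.5 244. ] W [ 0.4609 -0.1555] len 0.048 0.059 ang 0.0
[290.3 174.2] W [ 0.6197 -0.0784] len 0.064 0.045 ang -13.4
[340.5 145.5] W [ 0.6887 -0.1946] len 0.04 0.03 ang 0.0
[184.5 145.5] W [0.6821 0.1659] len 0.048 0.053 ang 1.4
```

View pics/w23.png

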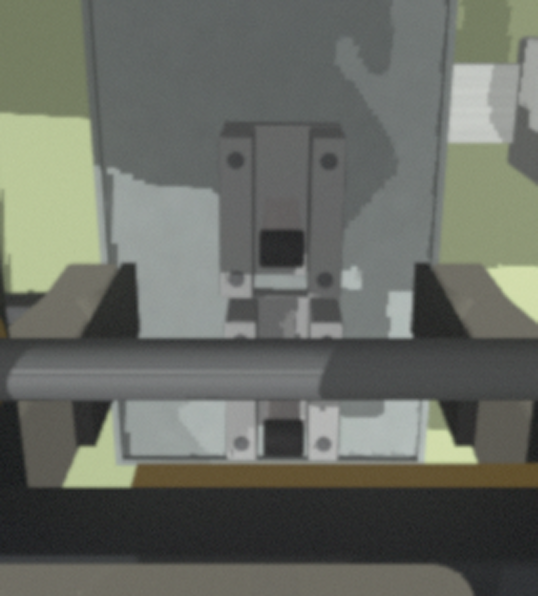

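Request:
step_arm(increments=[[[-0.01,0.05,0],[0,0,0.15],0.3],[[-0.062,0.51,0],[0,0,1.654],0.73],[[-0.062,0.51,0],[0,0,1.654],0.73],[[-0.062,0.51,0],[0,0,1.654],0.73],[[-0.062,0.51,0],[0,0,1.654],0.73],[[-0.062,0.51,0],[0,0,1.654],0.73],[[-0.062,0.51,0],[0,0,1.654],0.73],[[-0.062,0.51,0],[0,0,1.654],0.73],[[-0.062,0.51,0],[0,0,1.654],0.73],[[-0.062,0.51,0.0],[0,0,1.654],0.73]])

```text
time_s: 24.55
tcp_pos: [0.4589, -0.1467, 0.0867]
eef_rot: [179.9, 0.0, -81.5]
contact_force: [1.7, -0.0, 0.3]
gripper_width: 0.0242
```

```bash
python3 go.py .461 -.157 .057 -90
```

```text
[0.0105, -0.0006, 0.0297] [0.001, 0.0, 0.148]
```

Request:
step_arm(increments=[[[0,0,0.03],[0,0,0.08],0.73],[[0,0,0.03],[0,0,0.08],0.73],[[0,0,0.03],[0,0,0.08],0.73]])

```text
time_s: 24.85
tcp_pos: [0.459, -0.1448, 0.0568]
eef_rot: [179.8, -0.0, -85.6]
contact_force: [0.4, -0.2, 1.3]
gripper_width: 0.0238
```

```bash
python3 go.py .461 -.157 .016 -90; python3 ov.py o10.png
```

```text
[0.0123, -0.0012, 0.0408] [0.003, -0.0, 0.076]
```

View pics/o10.png

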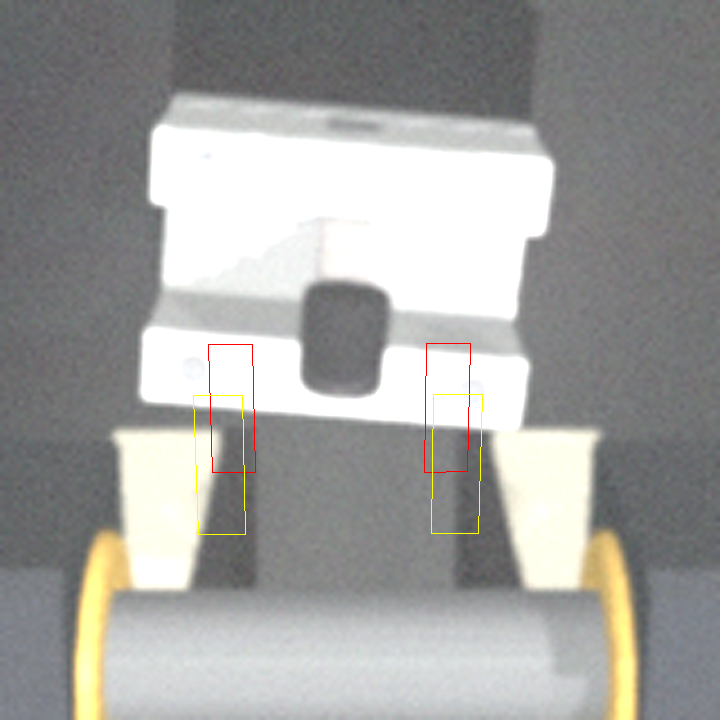

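Request:
step_arm(increments=[[[0.012,-0.0015,0],[0,0,0.076],0.73],[[0.012,-0.0015,0.0],[0,0,0.076],0.73],[[0.012,-0.0015,0.02],[0,0,0.076],0.73],[[0.012,-0.0015,0.04],[0,0,0.076],0.73],[[0.012,-0.0015,0.04],[0,0,0.076],0.73],[[0.012,-0.0015,0.04],[0,0,0.076],0.73]])

```text
time_s: 25.5
tcp_pos: [0.4629, -0.1559, 0.0182]
eef_rot: [180.0, -0.0, -89.9]
contact_force: [0.2, -0.6, 0.2]
gripper_width: 0.0236
```

```bash
python3 look.py w24.png 2;python3 ov.py o11.png
```

```text
[-0.0819  0.1009  0.751   0.4634 -0.1561  0.0187] [3.070e-02 9.660e-02 4.807e-01 1.000e-04 1.000e-04 1.000e-04] 0.02404719530901969 [-1.79905923e+02 -4.37255950e-03 -8.99985149e+01]
```

View pics/o11.png

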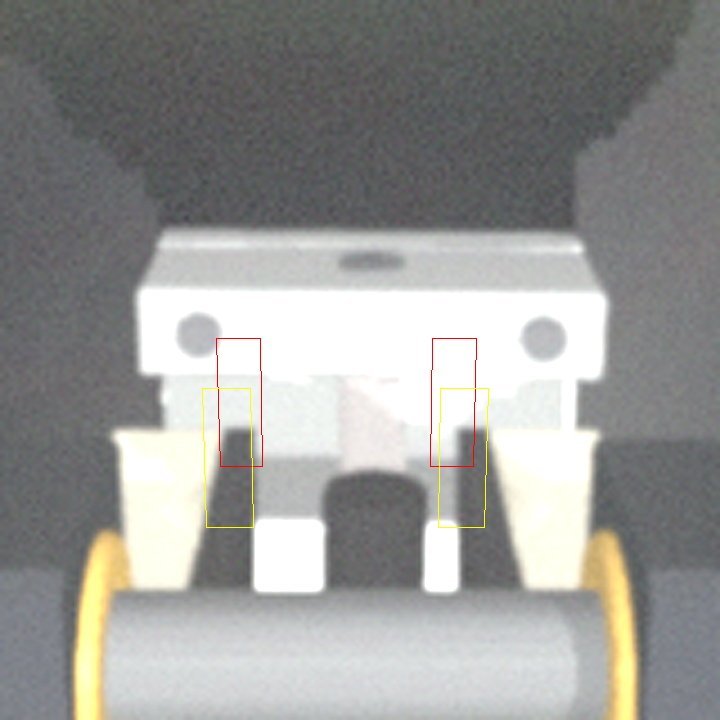

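Request:
step_arm(increments=[[[0,-0.002,0],[0,0,0],0.73],[[0,-0.0035,0.0],[0,0,0],0.73],[[0,-0.005,0],[0,0,0],0.73],[[0,-0.006,0],[0,0,0],0.73],[[0,-0.006,0],[0,0,0],0.73]])

```text
time_s: 26.15
tcp_pos: [0.4686, -0.1567, 0.0175]
eef_rot: [180.0, -0.0, -90.1]
contact_force: [0.3, 0.0, 0.3]
gripper_width: 0.0236
```

```bash
python3 look.py w25.png 3;python3 ov.py o12.png
```

```text
[-0.1416  0.1503 -0.51    0.4685 -0.1567  0.0175] [0.1809 0.264  0.1454 0.     0.     0.    ] 0.02369380061855739 [ 1.79995062e+02 -1.65844140e-04 -9.01174208e+01]
```

View pics/o12.png

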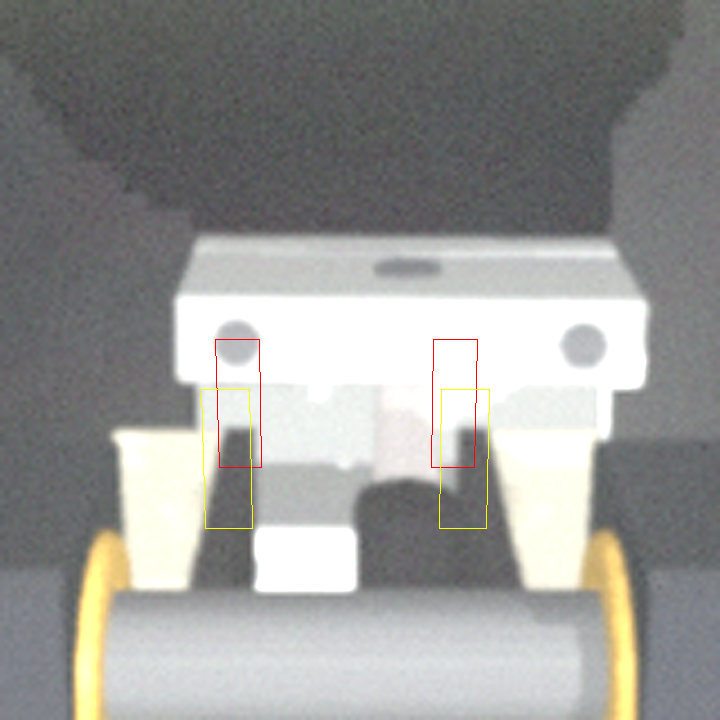

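Request:
step_arm(increments=[[[0,-0.0015,0],[0,0,0],0.73],[[0,-0.003,0.0],[0,0,0],0.73],[[0,-0.003,0],[0,0,0],0.73]])

```text
time_s: 26.65
tcp_pos: [0.4717, -0.1567, 0.0176]
eef_rot: [-180.0, -0.0, -90.1]
contact_force: [0.3, 0.5, 0.2]
gripper_width: 0.0236
```

```bash
python3 look.py w26.png 3;python3 ov.py o13.png
```

```text
[ 0.0393  0.1863 -0.0584  0.4716 -0.1567  0.0175] [5.270e-02 1.827e-01 3.722e-01 1.000e-04 0.000e+00 0.000e+00] 0.02372367203552681 [-1.79994693e+02 -7.55483767e-04 -9.01111241e+01]
```

View pics/o13.png

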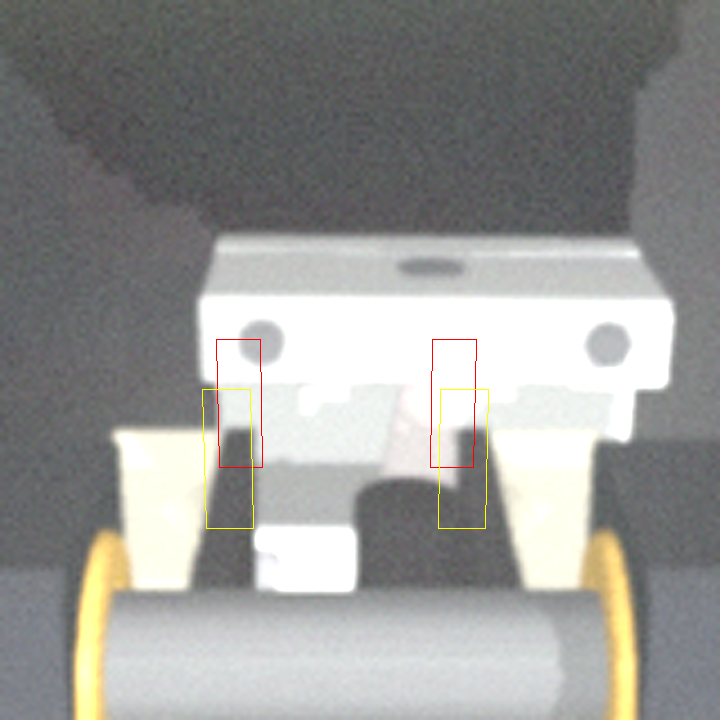

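Request:
step_arm(increments=[[[0,0.001,0],[0,0,0],0.5],[[0,0.004,-0.008],[0,0,0],0.0],[[0,0.0105,-0.014],[0,0,0],0.0],[[0,0.0105,-0.014],[0,0,-0.15],0.0],[[0,0.0105,-0.014],[0,0,-1.57],0.0],[[0,0.0105,-0.014],[0,0,-1.57],0.0],[[0,0.0105,-0.014],[0,0,-1.57],0.0],[[0,0.0105,-0.014],[0,0,-1.57],0.0],[[0,0.0105,-0.014],[0,0,-1.57],0.0],[[0,0.0105,-0.014],[0,0,-1.57],0.0]])

```text
time_s: 27.85
tcp_pos: [0.4607, -0.1566, 0.0323]
eef_rot: [-180.0, -0.0, -29.6]
contact_force: [0.5, 0.5, 0.1]
gripper_width: 0.087
```

Request:
step_arm(increments=[[[0,0,0],[0,0,-0.45],0],[[0,0,0],[0,0,-0.45],0],[[0,0,0],[0,0,-0.45],0],[[0,0,0],[0,0,-0.45],0],[[0,0,0],[0,0,-0.45],0]])

```text
time_s: 28.35
tcp_pos: [0.4608, -0.1566, 0.032]
eef_rot: [-180.0, -0.0, -4.4]
contact_force: [-0.4, 0.2, -0.7]
gripper_width: 0.0875
```

```bash
python3 look.py w27.png 1; python3 go.py .461 -.157 -.026 0
```

```text
[-0.0872 -1.4231 -0.4927  0.4609 -0.1567  0.0319] [0. 0. 0. 0. 0. 0.] 0.08733778720440215 [-1.79995029e+02 -2.86377676e-02 -4.41451272e+00]
[0.0001, 0.0003, 0.0579] [-0.0, -0.001, -0.077]
```

View pics/w27.png

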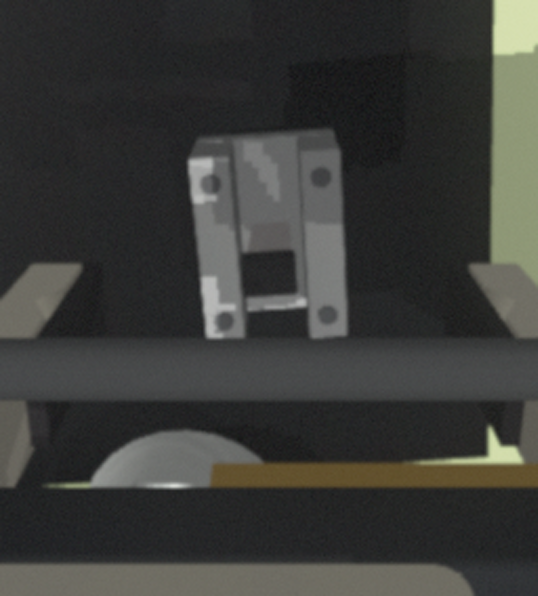

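Request:
step_arm(increments=[[[0,-0.001,0.02],[0,0,-0.08],0],[[0,-0.001,0.04],[0,0,-0.08],0],[[0,-0.001,0.052],[0,0,-0.08],0],[[0,-0.001,0.0575],[0,0,-0.08],0],[[0,-0.001,0.0575],[0,0,-0.08],0.4],[[0,-0.001,0.0575],[0,0,-0.08],0.7],[[0,-0.001,0.0575],[0,0,-0.08],0.7],[[0,-0.001,0.0575],[0,0,-0.08],0.7],[[0,-0.001,0.0575],[0,0,-0.08],0.7],[[0,-0.001,0.0575],[0,0,-0.08],0.7]], force=20)

```text
time_s: 29.4
tcp_pos: [0.4612, -0.1557, -0.0257]
eef_rot: [-180.0, -0.0, 0.4]
contact_force: [-0.4, -0.2, -0.2]
gripper_width: 0.0448
```

Request:
step_arm(increments=[[[0,0,0],[0,0,0],0.7],[[0,0,0],[0,0,0],0.7],[[0,0,0],[0,0,0],0.7]])

```text
time_s: 29.7
tcp_pos: [0.4612, -0.1556, -0.0257]
eef_rot: [180.0, -0.0, 0.4]
contact_force: [-0.6, 0.8, 5.1]
gripper_width: 0.044
```

```bash
python3 go.py .421 -.353 .04 5.5
```

```text
[-0.0416, 0.1971, -0.0657] [0.0, -0.0, -0.089]
```

Request:
step_arm(increments=[[[0,0,-0.01],[0,0,0],0.7],[[0,0,-0.04],[0,0,0],0.7],[[-0.01,0.04,-0.066],[0,0,-0.03],0.7],[[-0.02,0.085,-0.066],[0,0,-0.06],0.7],[[-0.035,0.13,-0.066],[0,0,-0.09],0.7],[[-0.042,0.17,-0.066],[0,0,-0.09],0.7],[[-0.042,0.192,-0.066],[0,0,-0.09],0.7],[[-0.042,0.197,-0.066],[0,0,-0.09],0.7],[[-0.042,0.197,-0.066],[0,0,-0.09],0.7],[[-0.042,0.197,-0.066],[0,0,-0.09],0.7]])

```text
time_s: 30.7
tcp_pos: [0.4199, -0.3522, 0.0398]
eef_rot: [-180.0, 0.1, 5.6]
contact_force: [0.4, 0.2, -5.0]
gripper_width: 0.0438
```

```bash
python3 look.py w28.png 2; python3 go.py .421 -.353 -.0215 5.5;python3 - <<'E'
from h import *
im,K,R,o=cap("top"); cv2.imwrite("pics/t4.png",cv2.resize(im[100:340,150:490],None,fx=2.1,fy=2.1,interpolation=cv2.INTER_CUBIC))
E
```

```text
[ 0.0762  0.8873 -4.7338  0.4203 -0.3519  0.04  ] [3.900e-02 7.273e-01 2.891e-01 1.000e-04 0.000e+00 1.000e-04] 0.044033858717239194 [-1.79977664e+02  1.80001203e-02  5.62665422e+00]
[0.0005, 0.0012, 0.0615] [-0.0, 0.0, 0.002]
```

View pics/w28.png

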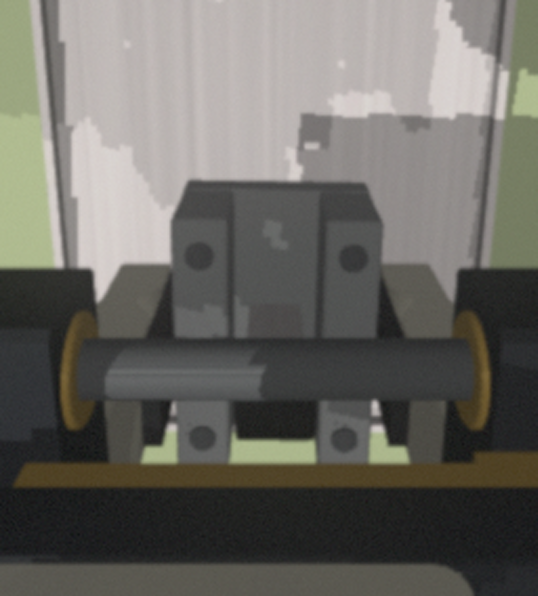

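View pics/t4.png

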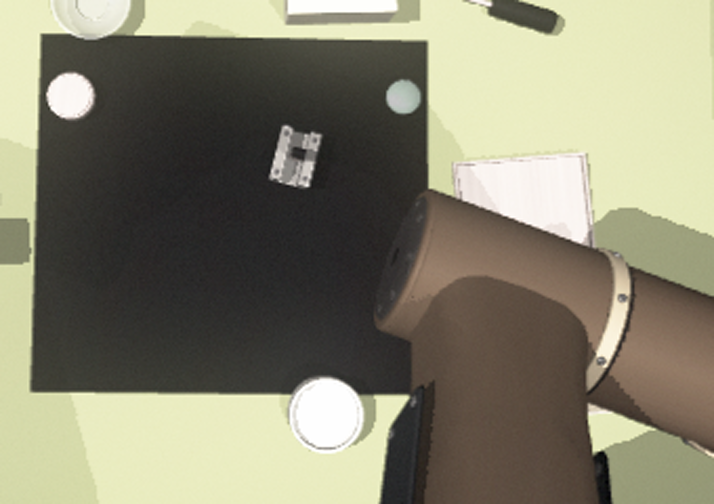

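Run:
```python
from h import *
im,K,R,o=cap("wrist")
for p in [(175,427),(372,430),(60,265),(480,265)]: print(ray(K,R,o,(p[0]/2.1+128,p[1]/2.1+100),.01).round(3))
```

```text
[ 0.335 -0.322  0.01 ]
[ 0.341 -0.396  0.01 ]
[ 0.396 -0.279  0.01 ]
[ 0.41  -0.424  0.01 ]
```

Request:
step_arm(increments=[[[0,0.001,0.03],[0,0,0],0.7],[[0,0.001,0.05],[0,0,0],0.7],[[0,0.001,0.057],[0,0,0],0.7],[[0,0.001,0.06],[0,0,0],0.7],[[0,0.001,0.061],[0,0,0],0.7],[[0,0.001,0.061],[0,0,0],0.7]])

```text
time_s: 31.5
tcp_pos: [0.4213, -0.3541, -0.0201]
eef_rot: [180.0, -0.1, 5.6]
contact_force: [0.3, -0.1, -4.3]
gripper_width: 0.044
```

Request:
step_arm(increments=[[[0,0,0.001],[0,0,0],0.7],[[0,0,0.0015],[0,0,0],0.7],[[0,0,0.0015],[0,0,0],0.7]])

```text
time_s: 31.8
tcp_pos: [0.4211, -0.3542, -0.0217]
eef_rot: [180.0, -0.1, 5.6]
contact_force: [-1.0, 1.4, 1.5]
gripper_width: 0.0437
```

Request:
step_arm(increments=[[[0,0,0],[0,0,0],0.4],[[0,0,0],[0,0,0],0.2],[[0,0,0],[0,0,0],0.2],[[0,0,-0.02],[0,0,0],0.2],[[0,0,-0.06],[0,0,0],0.2],[[0,0,-0.1],[0,0,0],0.2],[[0,0,-0.1],[0,0,0],0.2]])

```text
time_s: 32.5
tcp_pos: [0.4241, -0.3559, 0.0833]
eef_rot: [179.7, -0.5, 5.6]
contact_force: [0.6, -0.6, 0.3]
gripper_width: 0.0698
```

```bash
python3 look.py w29.png 1; python3 go.py .6197 -.079 .057 -103.4
```

```text
[-0.2437  0.556  -1.7     0.4226 -0.3549  0.0807] [0. 0. 0. 0. 0. 0.] 0.0702474678081092 [179.82345025  -0.31472165   5.58971177]
[0.2229, -0.2555, 0.0241] [-0.003, -0.007, 1.902]
```

View pics/w29.png

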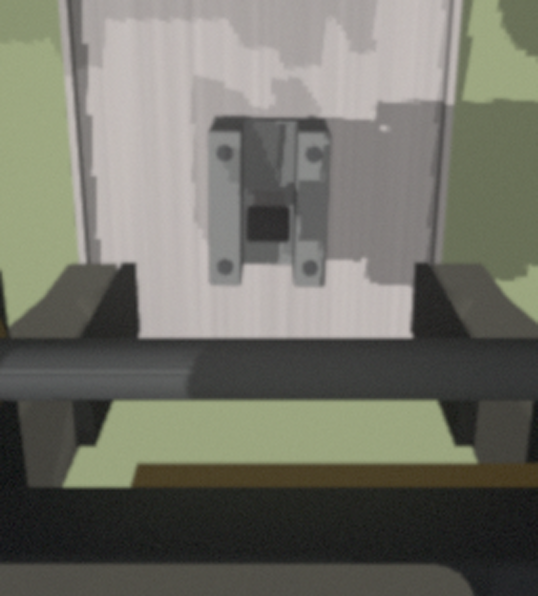

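Request:
step_arm(increments=[[[0.05,-0.05,0],[0,0,0.15],0.3],[[0.223,-0.255,0],[0,0,1.9],0.73],[[0.223,-0.255,0],[0,0,1.9],0.73],[[0.223,-0.255,0],[0,0,1.9],0.73],[[0.223,-0.255,0],[0,0,1.9],0.73],[[0.223,-0.255,0],[0,0,1.9],0.73],[[0.223,-0.255,0],[0,0,1.9],0.73],[[0.223,-0.255,0],[0,0,1.9],0.73],[[0.223,-0.255,0],[0,0,1.9],0.73],[[0.223,-0.255,0],[0,0,1.9],0.73]])

```text
time_s: 33.55
tcp_pos: [0.6172, -0.0778, 0.076]
eef_rot: [179.9, 0.0, -78.1]
contact_force: [-1.3, -0.2, 0.2]
gripper_width: 0.0237
```

Request:
step_arm(increments=[[[0,0,0.02],[0,0,0.15],0.73],[[0,0,0.024],[0,0,0.3],0.73],[[0,0,0.024],[0,0,0.39],0.73],[[0,0,0.024],[0,0,0.39],0.73],[[0,0,0.024],[0,0,0.39],0.73]])

```text
time_s: 34.05
tcp_pos: [0.6174, -0.0786, 0.0529]
eef_rot: [179.9, -0.0, -100.0]
contact_force: [1.0, 0.0, 1.3]
gripper_width: 0.0238
```

```bash
python3 go.py .6197 -.079 .057 -103.4; python3 ov.py o14.png
```

```text
[0.0, -0.0023, -0.0041] [0.001, -0.0, 0.059]
```

View pics/o14.png

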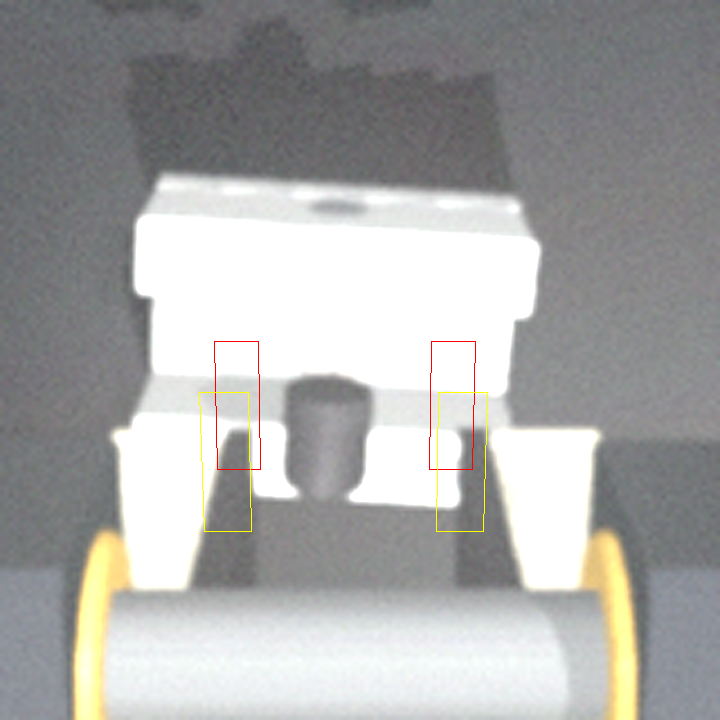

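Request:
step_arm(increments=[[[0,-0.0035,0],[0,0,0.055],0.73],[[0,-0.0035,0.015],[0,0,0.055],0.73],[[0,-0.0035,0.036],[0,0,0.055],0.73],[[0,-0.0035,0.036],[0,0,0.055],0.73],[[0,-0.001,0.036],[0,0,0.055],0.73],[[0,0.001,0.036],[0,0,0.055],0.73],[[0,0.003,0.036],[0,0,0.055],0.73],[[0,0.0045,0.036],[0,0,0.055],0.73],[[0,0.0045,0.036],[0,0,0.055],0.73]])

```text
time_s: 35.0
tcp_pos: [0.6148, -0.0776, 0.0188]
eef_rot: [-179.8, 0.0, -103.3]
contact_force: [2.5, -1.7, 2.8]
gripper_width: 0.0237
```

```bash
python3 look.py w30.png 2;python3 ov.py o15.png
```

```text
[ 3.7269 -0.9948  3.2155  0.6149 -0.0776  0.0187] [3.510e-02 4.360e-02 2.888e-01 0.000e+00 0.000e+00 1.000e-04] 0.023828201905408845 [-1.79829473e+02  4.01699909e-02 -1.03291323e+02]
```

View pics/o15.png

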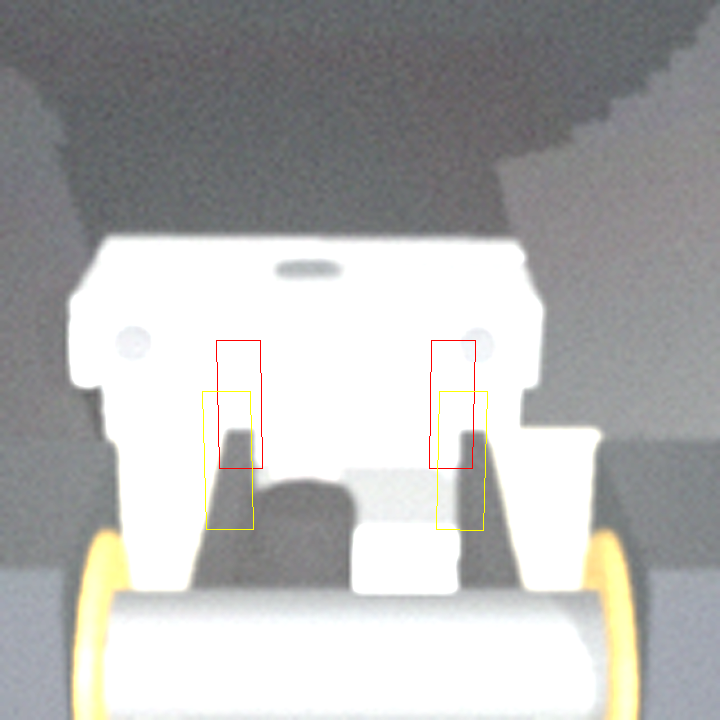

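Request:
step_arm(increments=[[[0,-0.006,0],[0,0,0],0.6],[[0,-0.006,-0.01],[0,0,0],0.0],[[0,-0.006,-0.014],[0,0,0],0.0],[[0,-0.006,-0.014],[0,0,-0.15],0.0],[[0,-0.006,-0.014],[0,0,-1.57],0.0],[[0,-0.006,-0.014],[0,0,-1.57],0.0],[[0,-0.006,-0.014],[0,0,-1.57],0.0],[[0,-0.006,-0.014],[0,0,-1.57],0.0],[[0,-0.006,-0.014],[0,0,-1.57],0.0],[[0,-0.006,-0.014],[0,0,-1.57],0.0]])

```text
time_s: 36.15
tcp_pos: [0.6186, -0.0791, 0.0317]
eef_rot: [180.0, 0.0, -42.8]
contact_force: [-0.4, 0.3, -0.1]
gripper_width: 0.0871
```

Request:
step_arm(increments=[[[0,0,0],[0,0,-0.45],0],[[0,0,0],[0,0,-0.52],0],[[0,0,0],[0,0,-0.52],0],[[0,0,0],[0,0,-0.52],0],[[0,0,0],[0,0,-0.52],0]])

```text
time_s: 36.65
tcp_pos: [0.6187, -0.0791, 0.0317]
eef_rot: [180.0, 0.0, -13.3]
contact_force: [-0.1, 0.4, 0.5]
gripper_width: 0.0876
```

```bash
python3 look.py w31.png 1; python3 go.py .6207 -.079 -.026 -13.3
```

```text
[-0.5439  0.0914  0.2114  0.6188 -0.0791  0.0317] [0. 0. 0. 0. 0. 0.] 0.08776074275692936 [ 1.79995783e+02  3.01359889e-02 -1.34800212e+01]
[0.0019, -0.0005, 0.0577] [0.0, 0.001, -0.003]
```

View pics/w31.png

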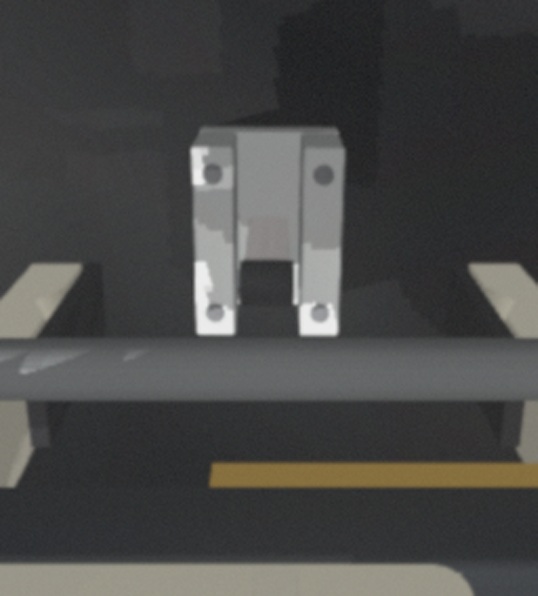

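Request:
step_arm(increments=[[[0.002,-0.002,0.02],[0,0,0],0],[[0.002,-0.002,0.04],[0,0,0],0],[[0.002,-0.002,0.052],[0,0,0],0],[[0.002,-0.002,0.057],[0,0,0],0],[[0.002,-0.002,0.057],[0,0,0],0.4],[[0.002,-0.002,0.057],[0,0,0],0.7],[[0.002,-0.002,0.057],[0,0,0],0.7],[[0.002,-0.002,0.057],[0,0,0],0.7],[[0.002,-0.002,0.057],[0,0,0],0.7],[[0.002,-0.002,0.057],[0,0,0],0.7]], force=20)

```text
time_s: 37.7
tcp_pos: [0.6217, -0.0776, -0.0251]
eef_rot: [-180.0, -0.0, -13.4]
contact_force: [-0.9, -0.0, -0.3]
gripper_width: 0.045
```

Request:
step_arm(increments=[[[0,0,0],[0,0,0],0.7],[[0,0,0],[0,0,0],0.7],[[0,0,0],[0,0,0],0.7]])

```text
time_s: 38.0
tcp_pos: [0.6217, -0.0776, -0.0252]
eef_rot: [-180.0, -0.0, -13.4]
contact_force: [-1.0, 0.7, 4.1]
gripper_width: 0.0436
```

```bash
python3 go.py .5638 .361 .06 4.8
```

```text
[-0.1577, -0.4133, -0.0852] [-0.0, -0.0, -0.317]
```

Request:
step_arm(increments=[[[0,0,-0.01],[0,0,0],0.7],[[0,0,-0.045],[0,0,0],0.7],[[0,0,-0.085],[0,0,0],0.7],[[-0.015,-0.04,-0.085],[0,0,-0.05],0.7],[[-0.033,-0.086,-0.085],[0,0,-0.1],0.7],[[-0.05,-0.132,-0.085],[0,0,-0.17],0.7],[[-0.067,-0.178,-0.085],[0,0,-0.24],0.7],[[-0.084,-0.224,-0.085],[0,0,-0.317],0.7],[[-0.101,-0.27,-0.085],[0,0,-0.317],0.7],[[-0.119,-0.316,-0.085],[0,0,-0.317],0.7]])

```text
time_s: 39.0
tcp_pos: [0.5778, 0.2589, 0.0595]
eef_rot: [180.0, 0.1, 4.8]
contact_force: [-0.0, -0.1, -3.9]
gripper_width: 0.0436
```

```bash
python3 go.py .5638 .361 .06 4.8
```

```text
[-0.0054, -0.1029, -0.0005] [0.0, 0.001, -0.0]
```

Request:
step_arm(increments=[[[-0.002,-0.045,0],[0,0,0],0.7],[[-0.004,-0.08,0],[0,0,0],0.7],[[-0.005,-0.102,0],[0,0,0],0.7],[[-0.005,-0.102,0],[0,0,0],0.7],[[-0.005,-0.102,0],[0,0,0],0.7]])

```text
time_s: 39.5
tcp_pos: [0.5647, 0.3582, 0.059]
eef_rot: [179.9, 0.1, 4.8]
contact_force: [0.3, -0.2, -4.6]
gripper_width: 0.0438
```

```bash
python3 look.py w32.png 2; python3 go.py .5638 .361 -.0005 4.8
```

```text
[-7.3800e-02  1.3000e-03 -4.0464e+00  5.6510e-01  3.5740e-01  5.9200e-02] [9.631e-01 1.267e-01 2.302e-01 1.000e-04 1.000e-04 1.000e-04] 0.04375925962134754 [1.79955749e+02 5.71318400e-02 4.73430022e+00]
[-0.001, -0.0039, 0.0598] [0.001, 0.001, -0.001]
```

View pics/w32.png

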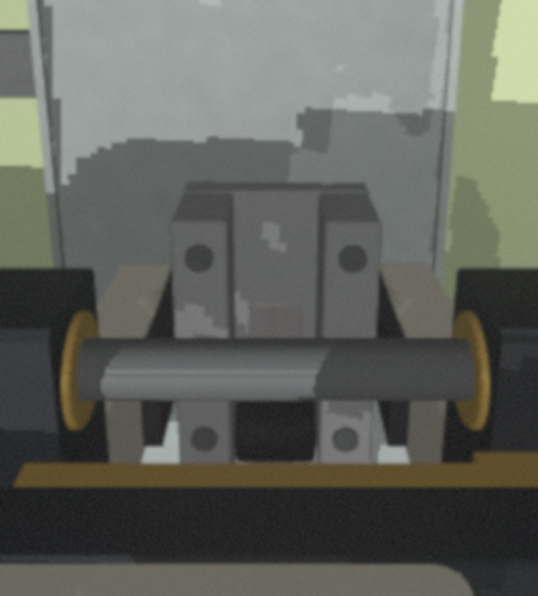

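Request:
step_arm(increments=[[[-0.001,-0.004,0.03],[0,0,0],0.7],[[-0.001,-0.004,0.05],[0,0,0],0.7],[[-0.001,-0.004,0.056],[0,0,0],0.7],[[-0.001,-0.004,0.059],[0,0,0],0.7],[[-0.001,-0.004,0.0605],[0,0,0],0.7],[[-0.001,-0.004,0.0605],[0,0,0],0.7]])

```text
time_s: 40.2
tcp_pos: [0.5647, 0.3626, 0.0]
eef_rot: [-180.0, -0.1, 4.8]
contact_force: [-0.8, -0.6, -3.8]
gripper_width: 0.0439
```

Request:
step_arm(increments=[[[0,0,0.001],[0,0,0],0.7],[[0,0,0.0015],[0,0,0],0.7],[[0,0,0.0015],[0,0,0],0.7]])

```text
time_s: 40.5
tcp_pos: [0.5646, 0.3629, -0.0011]
eef_rot: [-180.0, -0.1, 4.8]
contact_force: [-1.4, -0.9, 2.9]
gripper_width: 0.0438
```

Request:
step_arm(increments=[[[0,0,0],[0,0,0],0.4],[[0,0,0],[0,0,0],0.2],[[0,0,0],[0,0,0],0.2],[[0,0,-0.02],[0,0,0],0.2],[[0,0,-0.06],[0,0,0],0.2],[[0,0,-0.1],[0,0,0],0.2],[[0,0.03,-0.1],[0,0,0.1],0.5],[[0,0.08,-0.1],[0,0,0.2],1],[[0,0.13,-0.1],[0,0,0.3],1],[[0,0.18,-0.1],[0,0,0.4],1]])

```text
time_s: 41.5
tcp_pos: [0.5789, 0.1817, 0.0977]
eef_rot: [-180.0, -0.0, -18.3]
contact_force: [1.4, -0.2, 0.1]
gripper_width: 0.0437
```

Request:
step_arm(increments=[[[0,0.05,0],[0,0,0.15],1],[[0.0,0.1,0],[0,0,0.3],1],[[0,0.13,0],[0,0,0.45],1],[[0,0.13,0],[0,0,0.6],1],[[0,0.13,0],[0,0,0.75],1]])

```text
time_s: 42.0
tcp_pos: [0.5385, 0.0584, 0.098]
eef_rot: [-180.0, -0.0, -61.6]
contact_force: [0.2, -0.1, 0.1]
gripper_width: 0.0041
```

```bash
python3 - <<'E'
from h import *
im,K,R,o=cap("top"); cv2.imwrite("pics/t5.png",cv2.resize(im[90:320,20:460],None,fx=1.8,fy=1.8,interpolation=cv2.INTER_CUBIC))
im,K,R,o=cap("scene"); cv2.imwrite("pics/s5.png",cv2.resize(im[60:280,40:440],None,fx=2,fy=2,interpolation=cv2.INTER_CUBIC))
E
python3 go.py .524 .231 .06 -85
```

```text
[-0.1577, -0.0697, 0.0378] [-0.001, 0.0, 0.414]
```

View pics/t5.png

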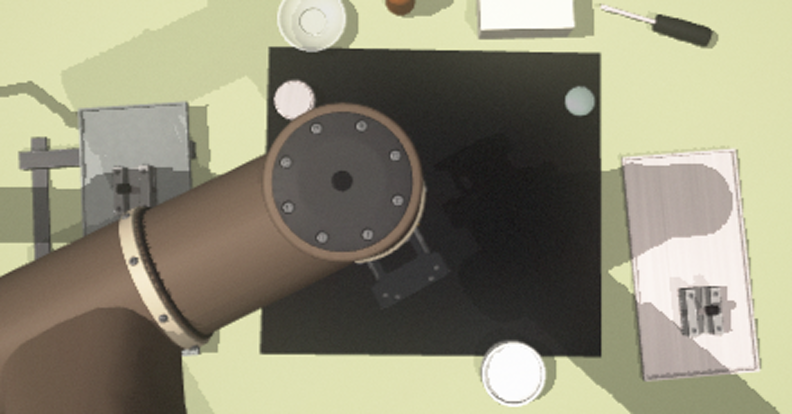

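View pics/s5.png

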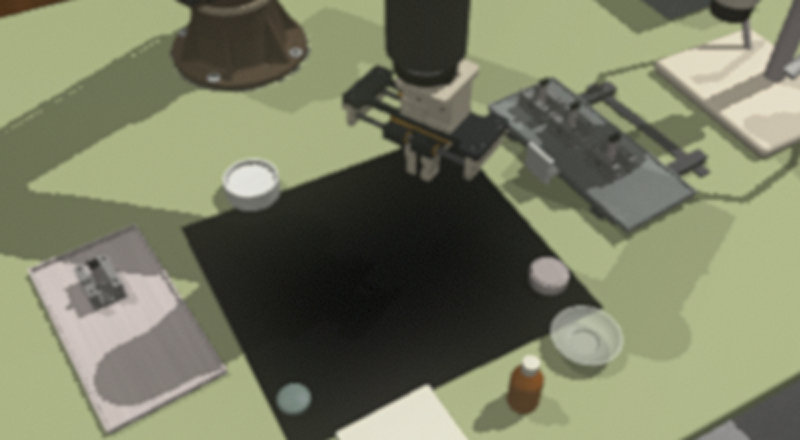

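Request:
step_arm(increments=[[[-0.02,-0.03,0.0],[0,0,0.12],1],[[-0.06,-0.06,0.0],[0,0,0.25],1],[[-0.11,-0.07,0.0],[0,0,0.36],1],[[-0.145,-0.07,0.0],[0,0,0.36],1],[[-0.155,-0.07,0.0],[0,0,0.36],1],[[-0.155,-0.07,0.0],[0,0,0.36],1],[[-0.155,-0.07,0.0],[0,0,0.36],1]])

```text
time_s: 42.8
tcp_pos: [0.525, 0.229, 0.0975]
eef_rot: [180.0, -0.0, -81.5]
contact_force: [0.2, -0.1, 0.5]
gripper_width: 0.0005
```

```bash
python3 look.py w33.png 1; python3 go.py .524 .231 .003 -85
python3 - <<'E'
from h import *
im,K,R,o=cap("scene"); cv2.imwrite("pics/s6.png",cv2.resize(im[70:190,240:400],None,fx=4.8,fy=4.8,interpolation=cv2.INTER_CUBIC))
E
```

```text
[ 0.6479 -0.3206  0.6011  0.5252  0.2286  0.0975] [0. 0. 0. 0. 0. 0.] 0.0005943015131872781 [ 1.79992795e+02 -9.22925837e-03 -8.16286057e+01]
[-0.0026, 0.0008, 0.0945] [0.0, -0.0, 0.059]
```

View pics/s6.png

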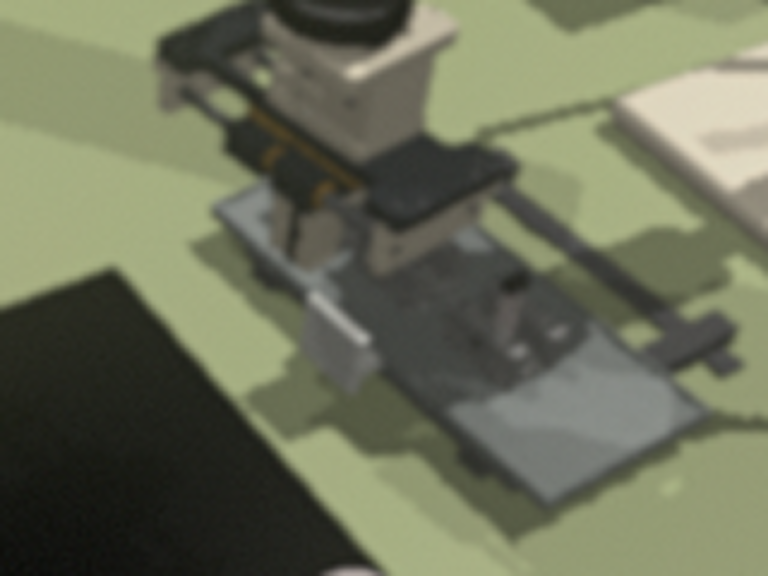

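Request:
step_arm(increments=[[[-0.001,0,0.04],[0,0,0.059],1],[[-0.001,0,0.07],[0,0,0.059],1],[[-0.001,0,0.09],[0,0,0.059],1],[[-0.001,0,0.094],[0,0,0.059],1],[[-0.001,0,0.094],[0,0,0.059],1]])

```text
time_s: 43.4
tcp_pos: [0.5251, 0.2291, 0.0033]
eef_rot: [179.9, -0.1, -85.1]
contact_force: [-0.4, 0.1, 0.7]
gripper_width: 0.0005
```

```bash
python3 look.py w34.png 2
python3 - <<'E'
from h import *
im,K,R,o=cap("scene"); cv2.imwrite("pics/s7.png",cv2.resize(im[70:190,240:400],None,fx=4.8,fy=4.8,interpolation=cv2.INTER_CUBIC))
E
```

```text
[0.0514 0.658  0.5961 0.5257 0.23   0.0044] [6.993e-01 3.978e-01 2.105e-01 1.000e-04 2.000e-04 2.000e-04] 0.00036889632790236483 [-1.79917766e+02  4.25013422e-02 -8.51118575e+01]
```

View pics/s7.png

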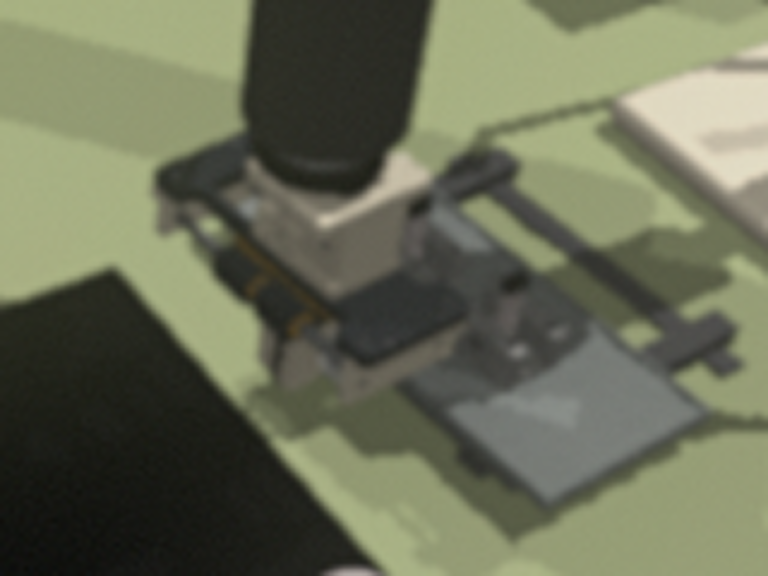

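Request:
step_arm(increments=[[[-0.004,0,0],[0,0,0],1],[[-0.008,0,0],[0,0,0],1],[[-0.011,0,0],[0,0,0],1],[[-0.014,0,0],[0,0,0],1],[[-0.017,0,0],[0,0,0],1],[[-0.02,0,0],[0,0,0],1],[[-0.023,0,0],[0,0,0],1],[[-0.026,0,0],[0,0,0],1]])

```text
time_s: 44.35
tcp_pos: [0.5226, 0.2557, 0.0035]
eef_rot: [180.0, -0.0, -85.1]
contact_force: [1.6, -2.9, 1.1]
gripper_width: 0.0004
```

Request:
step_arm(increments=[[[-0.004,0,0],[0,0,0],1],[[-0.008,0,0],[0,0,0],1],[[-0.012,0,0],[0,0,0],1],[[-0.016,0,0],[0,0,0],1],[[-0.02,0,0],[0,0,0],1],[[-0.024,0,0],[0,0,0],1],[[-0.028,0,0],[0,0,0],1],[[-0.032,0,0],[0,0,0],1],[[-0.036,0,0],[0,0,0],1],[[-0.04,0,0],[0,0,0],1]])

```text
time_s: 45.35
tcp_pos: [0.5192, 0.2961, 0.0035]
eef_rot: [180.0, -0.0, -85.1]
contact_force: [2.0, -3.5, 1.1]
gripper_width: 0.0007
```

Run:
```python
from h import *
im,K,R,o=cap("scene"); cv2.imwrite("pics/s8.png",cv2.resize(im[50:190,240:420],None,fx=4.2,fy=4.2,interpolation=cv2.INTER_CUBIC))
```

```text
(no output)
```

View pics/s8.png

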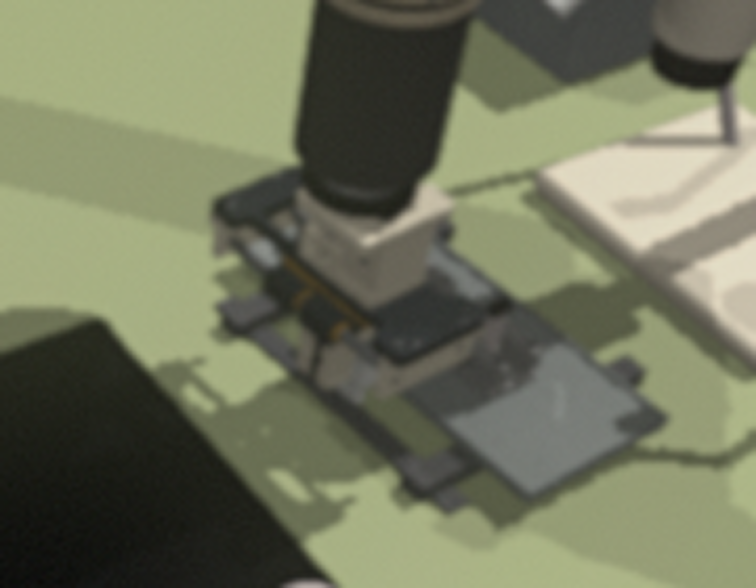

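Request:
step_arm(increments=[[[-0.004,0,0],[0,0,0],1],[[-0.008,0,0],[0,0,0],1],[[-0.012,0,0],[0,0,0],1],[[-0.015,0,0],[0,0,0],1],[[-0.018,0,0],[0,0,0],1],[[-0.02,0,0],[0,0,0],1],[[-0.022,0,0],[0,0,0],1]])

```text
time_s: 46.1
tcp_pos: [0.5174, 0.318, 0.0035]
eef_rot: [-180.0, 0.0, -85.1]
contact_force: [2.3, -3.3, -0.9]
gripper_width: 0.0002
```

Request:
step_arm(increments=[[[-0.001,0,0],[0,0,0],1],[[-0.002,0,0],[0,0,0],1],[[-0.003,0,0],[0,0,0],1]])

```text
time_s: 46.4
tcp_pos: [0.5171, 0.3208, 0.0035]
eef_rot: [-180.0, -0.0, -85.1]
contact_force: [3.0, -2.7, -0.3]
gripper_width: 0.0004
```

Request:
step_arm(increments=[[[-0.001,0,0],[0,0,0],1],[[-0.002,0,0],[0,0,0],1],[[-0.003,0,0],[0,0,0],1]])

```text
time_s: 46.7
tcp_pos: [0.5168, 0.3238, 0.0035]
eef_rot: [180.0, -0.0, -85.1]
contact_force: [2.2, -3.7, -0.5]
gripper_width: 0.0006
```

Request:
step_arm(increments=[[[-0.001,0,0],[0,0,0],1],[[-0.002,0,0],[0,0,0],1]])

```text
time_s: 46.9
tcp_pos: [0.5167, 0.3258, 0.0035]
eef_rot: [180.0, -0.0, -85.1]
contact_force: [2.5, -2.8, 0.9]
gripper_width: 0.0006
```

Request:
step_arm(increments=[[[-0.001,0,0],[0,0,0],1],[[-0.002,0,0],[0,0,0],1]])

```text
time_s: 47.1
tcp_pos: [0.5165, 0.3278, 0.0035]
eef_rot: [-180.0, -0.0, -85.1]
contact_force: [3.8, -3.1, 0.2]
gripper_width: 0.0005
```

Request:
step_arm(increments=[[[-0.001,0,0],[0,0,0],1],[[-0.002,0,0],[0,0,0],1]])

```text
time_s: 47.3
tcp_pos: [0.5163, 0.329, 0.0036]
eef_rot: [180.0, -0.1, -85.1]
contact_force: [5.6, -9.7, 0.8]
gripper_width: 0.0004
```

Request:
step_arm(increments=[[[0.005,0,0],[0,0,0],1],[[0.02,0,0],[0,0,0],1],[[0.05,0,0],[0,0,0],1],[[0.09,0,-0.04],[0,0,0],1],[[0.13,0,-0.09],[0,0,0],1],[[0.18,0,-0.12],[0,0,0],1],[[0.23,0,-0.12],[0,0,0],1],[[0.28,0,-0.12],[0,0,0],1],[[0.33,0,-0.12],[0,0,0],1],[[0.38,0,-0.12],[0,0,0],1]])

```text
time_s: 48.3
tcp_pos: [0.5462, -0.027, 0.124]
eef_rot: [-179.9, 0.1, -85.1]
contact_force: [1.8, 0.4, -0.9]
gripper_width: 0.0006
```

Request:
step_arm(increments=[[[0.03,0,0],[0,0,0],1],[[0.03,0,0],[0,0,0],1],[[0.03,0,0],[0,0,0],1]])

```text
time_s: 48.6
tcp_pos: [0.5487, -0.0559, 0.1233]
eef_rot: [-180.0, 0.0, -85.2]
contact_force: [-0.6, 1.2, -0.6]
gripper_width: 0.0005
```

Run:
```python
from h import *
im,K,R,o=cap("top"); cv2.imwrite("pics/t6.png",cv2.resize(im[90:320,0:460],None,fx=1.7,fy=1.7,interpolation=cv2.INTER_CUBIC))
cv2.imwrite("pics/t6b.png",cv2.resize(im[120:310,0:180],None,fx=3.1,fy=3.1,interpolation=cv2.INTER_CUBIC))
im,K,R,o=cap("scene"); cv2.imwrite("pics/s9.png",cv2.resize(im[0:200,230:480],None,fx=3,fy=3,interpolation=cv2.INTER_CUBIC))
```

```text
(no output)
```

View pics/t6.png

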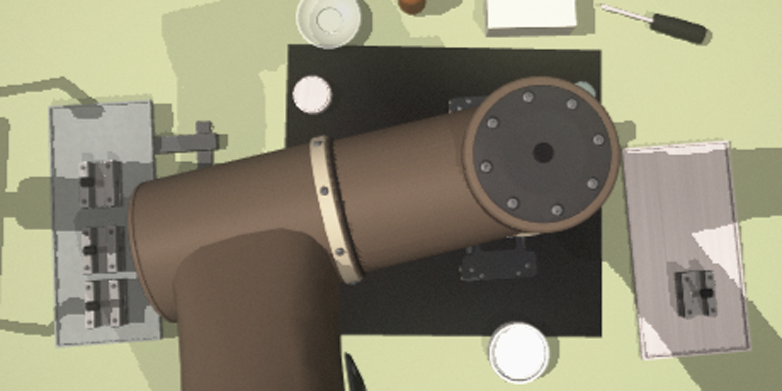

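View pics/t6b.png

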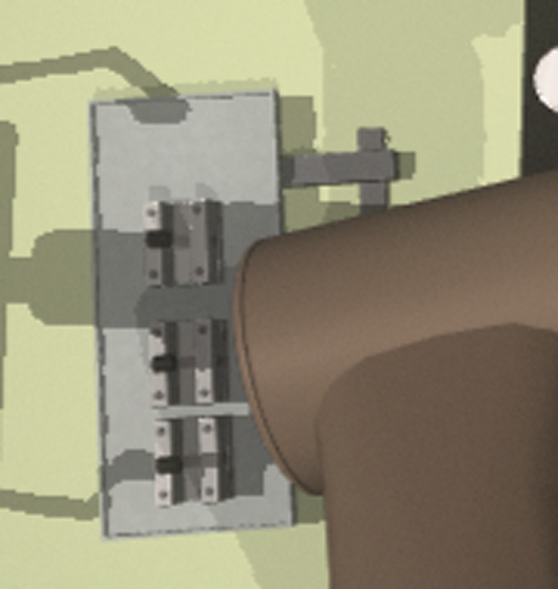

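View pics/s9.png

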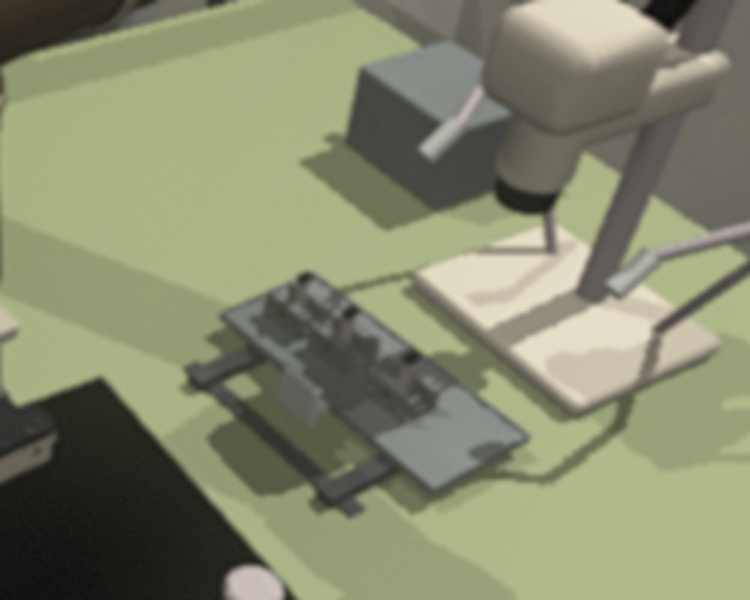

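Run:
```python
from h import *
im,K,R,o=cap("top")
P=[(92,103),(275,90),(293,523),(104,537)]
W=np.array([ray(K,R,o,(p[0]/3.1,p[1]/3.1+120),.027) for p in P])[:,:2]
c=W.mean(0); u=W[0]-W[3]; u/=np.linalg.norm(u); v=np.array([-u[1],u[0]])
print(c,"travel",(c-[.514,.357])@v)
for q,z in [((181,242),.054),((181,362),.054),((186,460),.054)]:
    w=ray(K,R,o,(q[0]/3.1,q[1]/3.1+120),z)[:2]-c; print((w@u).round(3),(w@v).round(3))
cc=ray(K,R,o,(695/1.7,294/1.7+90),.034)[:2]-[.481,-.347]; t=np.radians(5.5); print("tray",cc@[np.cos(t),np.sin(t)],cc@[-np.sin(t),np.cos(t)])
```

```text
[0.50702704 0.43787782] travel 0.08117613348928185
0.048 -0.006
-0.037 -0.003
-0.106 -0.004
tray -0.06061338689778115 0.0028302867851971495
```

All within limits; travel ≈ 80 mm. Handing in.

```bash
python3 -c "
from plant import r
print(r.close_job())"
```

```text
the job is handed in; nothing more can be done
None
```

I rocked the levers of all four blocks on the mat, sorted the blocks, pushed the stage home and handed the job in at about 49 s. The hand-in reported no verdict.

**Which blocks were loose:** the right-hand block was loose. Its lever followed the finger about 4.5 mm with no force I could feel, and its housing stayed still. The other three were sound: their levers held against about 4 N, and the levers did not shift clearly relative to the housings. I pushed each lever from one side only, not back and forth. The first sound one showed about 2.6 mm of bar movement under load, but stood upright again when released.

**Last checks from the camera:**

| Item | Measured | Limit |
|---|---|---|
| Stage travel | about 80 mm; force rose to about 11 N at the stop | at least 74 mm |
| Sound blocks, along the stage plate | +48, −37 and −106 mm | ±130 mm |
| Sound blocks, across the stage plate | within 6 mm of centre | ±52 mm |
| Loose block in the reject tray | −61 mm along, +3 mm across | ±118 and ±58 mm |

All four blocks stand upright. The arm ended over the mat touching nothing, and the other things still visible in the last pictures show no movement. The glass lens blank was mostly hidden by the arm.

**Disagreements I found:**
- **TCP offset:** the real fingertips sit about 32 mm short of the reported TCP. I saw this in the wrist and scene pictures and in the first lever tests, which met no contact. I allowed for it in every later move.
- **Block knocked aside:** the middle block had moved about 22 mm before I reached it, so I measured its position again before testing it.

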